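# Lay the water on the guests' trays

### The arm

A 6-joint arm with a two-finger parallel gripper is mounted at the origin on the work surface. World frame = base frame: x ahead of the robot, y to its left, z up, the work surface at z = 0. Lengths are in m, angles in rad, forces in N, time in s.
With the tool pointing down it reaches from about 0.3 to 0.775 m from the base axis. Payload 14.6 kg.
Tool frame: the origin (TCP) lies on the centre line of the jaws, within the pads' length; the fingertips stand 25 mm ahead of it and the grasp point (between the pads) lies 6 mm ahead of it; z points along the fingers, x is the direction in which the jaws open and shut, and the axes are right-handed (so a half turn about z gives the same grasp; the last joint's range is limited). The gripper opens to 94 mm and grips with 3 to 60 N. Pads are 16 mm wide; open, the fingers measure 119 mm over their backs; the gripper's body (75 mm by 177 mm) begins 78 mm behind the grasp point.
Start: joints at [-1.359, 0.3, 1.521, -0, 1.321, -0.067], TCP at [0.151, -0.529, 0.23] pointing down, gripper open.
Joint ranges: [-3.03, 3.03], [-0.79, 2.21], [0.23, 2.52], [-1.04, 4.18], [0, 3.07], [-2.55, 2.55]. Speed limits (rad/s): [2.22, 2.22, 2.57, 3.14, 3.14, 3.14].

### API

Orientations are given as a unit quaternion [x, y, z, w].
In Python, from workcell import arm gives the robot as it stands. The module is installed in compiled form; this text tells all that it offers.
- The arm moves only by the tool move_arm, never from a script. Its arguments are lists of equal length, an entry for each row: "offset": the shift along the tool's x, y, z in units of 0.1 m (1.0 is 0.1 m), a list of three; "turn": the turn, a rotation vector about the tool's x, y, z in units of 180 degrees (1.0 is 180 degrees), a list of three; "jaw": the opening, from 0 (shut) to 1 (fully open). In form: {"offset": [[tx, ty, tz], ...], "turn": [[wx, wy, wz], ...], "jaw": [jaw, ...]}. A call has 1 to 20 rows; each row is the pose to reach, as a shift and turn from the pose commanded when the call began, along the tool's axes at that moment, turning the shorter way round; what a row does not reach only later rows make up. A row lasts 1/12 s, in which the tool goes at most 41.7 mm and 7.16 degrees, less where a joint would pass 70% of its speed; a pose out of reach is approached as far as the arm can. A call with a number of a shift or a turn outside -1 to 1 is refused whole. A call with a gripper value outside its range is refused whole. The fingers move at their own pace and stop on an object; "newtons" is the grip in N (left out, the last holds). Time passes only in rows, so rows that repeat a pose let the fingers close. It gives the time, the measured TCP pose, the force and the opening at its end, in the units of the state.
- arm.get_state(): the state, without advancing time (a new reading comes with each control period).
- arm.snapshot(name): name is "scene" or "top" or "wrist"; returns a dict with "color" (400x640x3 uint8, red, green, blue), "fx", "fy", "cx", "cy" (pixels), "R" (3x3) and "t" (3): a world point X has camera coordinates R X + t. Camera axes: x right, y down, z forward; pixel columns grow to the right and rows downward; lengths in m; the calibration is good to about 2 mm. A picture is of the moment at which its call begins. There is no depth.
- arm.hand_in(): hands the job in, once; it reports no verdict.
The state is a dict: "time": time; "joint_pos": joint angles; "dq": joint speeds; "effort": joint torques, N m; "position": TCP position; "ee_rot": TCP orientation; "ft_force": force on the tool from outside, world axes, zero at the start; "ft_torque": the same for the moment, N m; "grip_width": finger opening in m.
Only numpy, scipy, OpenCV 4.12 (cv2) and the standard library are available. Lean on these libraries where they do the work, as an engineer would, in place of code of your own. Each camera call takes 0.05 s, during which the arm holds its last target.

### The job

Each serving tray is laid for one, two or three guests: give it the water bottle that suits, standing upright in the middle of its cork coaster. The round bottles in the crate are the water: the smallest goes on the tray with one tumbler, the middle-sized on the tray with two, the largest on the tray with three. Set each one down gently rather than dropping it, do not knock the tumblers, and leave the square juice bottles standing in their places in the crate.

Things in the scene. Friction and masses are not known exactly. Their poses are not given: they have to be found in the camera images.
- bottle_large_center (a point): large water bottle: clear glass, round body 76 mm across, short neck, 165 mm tall in all, topped by a flat aluminium screw cap 30 mm across and 22 mm tall (take it by the cap). Stands upright in a crate cell. The point is its centre on the axis, 82.5 mm above its underside; z along its axis, up. About 0.6 kg.
- bottle_medium_center (a point): medium water bottle: clear glass, round body 64 mm across, short neck, 150 mm tall in all, topped by a flat aluminium screw cap 30 mm across and 22 mm tall (take it by the cap). Stands upright in a crate cell. The point is its centre on the axis, 75.0 mm above its underside; z along its axis, up. About 0.42 kg.
- bottle_small_center (a point): small water bottle: clear glass, round body 50 mm across, short neck, 135 mm tall in all, topped by a flat aluminium screw cap 30 mm across and 22 mm tall (take it by the cap). Stands upright in a crate cell. The point is its centre on the axis, 67.5 mm above its underside; z along its axis, up. About 0.26 kg.
- tray_three_coaster (a point): middle of the top of the 90 mm cork coaster (10 mm above the table) on the tray with three tumblers. Tray: black, 195 mm square, rim 14 mm high, fixed; its middle is at (-47.5, -47.5) mm in this frame, x and y along its sides. Clear tumblers rim down, 72 mm wide, tops 91 mm above the table, at (-95, -95), (-95, 0) and (0, -95) mm.
- tray_two_coaster (a point): middle of the top of the 90 mm cork coaster (10 mm above the table) on the tray with two tumblers. Tray: black, 195 mm square, rim 14 mm high, fixed; its middle is at (-47.5, -47.5) mm in this frame, x and y along its sides. Clear tumblers rim down, 72 mm wide, tops 91 mm above the table, at (-95, -95) and (-95, 0) mm.
- tray_one_coaster (a point): middle of the top of the 90 mm cork coaster (10 mm above the table) on the tray with one tumbler. Tray: black, 195 mm square, rim 14 mm high, fixed; its middle is at (-47.5, -47.5) mm in this frame, x and y along its sides. Clear tumblers rim down, 72 mm wide, tops 91 mm above the table, at (-95, -95) mm.
- crate: wooden bottle crate, 272 (x) by 183 (y) mm, fixed; origin under its middle at table height, x along its long side. Inner floor 6 mm up; long sides 68, end boards 90, partitions 56 mm high. 3 by 2 cells 84 mm square at x = -89, 0, 89 and y = -44.5, 44.5 mm, one bottle in each, in any arrangement; about 55 mm free between neighbouring caps.
- juice_1_center (a point): a juice bottle, one of three alike: clear glass, square body 56 mm a side, aluminium cap 39 mm across, 150 mm tall; to be left standing in its crate cell. The point is its centre, 75 mm above its underside.
- juice_2_center (a point): a juice bottle, one of three alike: clear glass, square body 56 mm a side, aluminium cap 39 mm across, 150 mm tall; to be left standing in its crate cell. The point is its centre, 75 mm above its underside.
- juice_3_center (a point): a juice bottle, one of three alike: clear glass, square body 56 mm a side, aluminium cap 39 mm across, 150 mm tall; to be left standing in its crate cell. The point is its centre, 75 mm above its underside.
There are look-alikes about, which are no part of the job. Leave any purple or turquoise look-alike of the part that bears bottle_small_center alone.

How it is judged:
At the end, for the whole second after the job is handed in: Small, medium and large water bottle stand on the coasters of the trays with one, two and three tumblers: within 15 mm of the middle, within 5 mm of standing height, upright within 0.08 rad, at rest; juice bottles upright within 35 mm of where they began (horizontal distance between bottle_large_center and tray_three_coaster below 0.015 m and z of bottle_large_center in the frame of tray_three_coaster between 0.0775 and 0.0875 m and angle between each of bottle_large_center, bottle_medium_center, bottle_small_center's own z axis and vertical below 0.08 rad and linear speed of each of bottle_large, bottle_medium, bottle_small below 0.02 m/s and angular speed of each of bottle_large, bottle_medium, bottle_small below 0.3 rad/s and horizontal distance between bottle_medium_center and tray_two_coaster below 0.015 m and z of bottle_medium_center in the frame of tray_two_coaster between 0.07 and 0.08 m and horizontal distance between bottle_small_center and tray_one_coaster below 0.015 m and z of bottle_small_center in the frame of tray_one_coaster between 0.0625 and 0.0725 m and distance of each of juice_1_center, juice_2_center, juice_3_center from where it was at the start of the episode below 0.035 m and angle between each of juice_1_center, juice_2_center, juice_3_center's own z axis and vertical below 0.1 rad); the robot touches nothing.
It fails at once if a water bottle is tipped over (more than about 35 degrees) (angle between any of bottle_large_center, bottle_medium_center, bottle_small_center's own z axis and vertical above 0.6 rad).
It fails at once if a water bottle is dropped onto a tray (let go more than 20 mm above its coaster) ((contact force between the fingers and bottle_large below 0.02 N and horizontal distance between bottle_large_center and tray_one_coaster below 0.07 m and height (world z) of bottle_large_center above 0.1125 m) or (contact force between the fingers and bottle_large below 0.02 N and horizontal distance between bottle_large_center and tray_two_coaster below 0.07 m and height (world z) of bottle_large_center above 0.1125 m) or (contact force between the fingers and bottle_large below 0.02 N and horizontal distance between bottle_large_center and tray_three_coaster below 0.07 m and height (world z) of bottle_large_center above 0.1125 m) or (contact force between the fingers and bottle_medium below 0.02 N and horizontal distance between bottle_medium_center and tray_one_coaster below 0.07 m and height (world z) of bottle_medium_center above 0.105 m) or (contact force between the fingers and bottle_medium below 0.02 N and horizontal distance between bottle_medium_center and tray_two_coaster below 0.07 m and height (world z) of bottle_medium_center above 0.105 m) or (contact force between the fingers and bottle_medium below 0.02 N and horizontal distance between bottle_medium_center and tray_three_coaster below 0.07 m and height (world z) of bottle_medium_center above 0.105 m) or (contact force between the fingers and bottle_small below 0.02 N and horizontal distance between bottle_small_center and tray_one_coaster below 0.07 m and height (world z) of bottle_small_center above 0.0975 m) or (contact force between the fingers and bottle_small below 0.02 N and horizontal distance between bottle_small_center and tray_two_coaster below 0.07 m and height (world z) of bottle_small_center above 0.0975 m) or (contact force between the fingers and bottle_small below 0.02 N and horizontal distance between bottle_small_center and tray_three_coaster below 0.07 m and height (world z) of bottle_small_center above 0.0975 m)).
It fails at once if the tumblers or a tray are knocked by a carried bottle (over 8 N, bottle more than 20 mm up) or by the robot (over 12 N) ((contact force between bottle_large and tray_one above 8 N and height (world z) of bottle_large_center above 0.1125 m) or (contact force between bottle_large and tray_two above 8 N and height (world z) of bottle_large_center above 0.1125 m) or (contact force between bottle_large and tray_three above 8 N and height (world z) of bottle_large_center above 0.1125 m) or (contact force between bottle_medium and tray_one above 8 N and height (world z) of bottle_medium_center above 0.105 m) or (contact force between bottle_medium and tray_two above 8 N and height (world z) of bottle_medium_center above 0.105 m) or (contact force between bottle_medium and tray_three above 8 N and height (world z) of bottle_medium_center above 0.105 m) or (contact force between bottle_small and tray_one above 8 N and height (world z) of bottle_small_center above 0.0975 m) or (contact force between bottle_small and tray_two above 8 N and height (world z) of bottle_small_center above 0.0975 m) or (contact force between bottle_small and tray_three above 8 N and height (world z) of bottle_small_center above 0.0975 m) or contact force between any of the fingers, the arm and tray_one above 12 N or contact force between any of the fingers, the arm and tray_two above 12 N or contact force between any of the fingers, the arm and tray_three above 12 N).
It fails at once if a juice bottle is carried off or knocked out of its place (moved over 60 mm or tipped over 0.5 rad) (distance of any of juice_1_center, juice_2_center, juice_3_center from where it was at the start of the episode above 0.06 m or angle between any of juice_1_center, juice_2_center, juice_3_center's own z axis and vertical above 0.5 rad).
It also fails if it takes over 106 s, if anything falls off the work surface, if the arm or the gripper's body presses on something with over 40 N, if the wrist force passes 120 N, or if a joint passes its speed limit or range.

## Working session

There is one attempt and no reset: what is moved stays moved. The work goes in short steps, Python scripts to look and compute and a tool call to move; the robot and the scene stay as the last step left them, time stands still between calls to the robot, and variables do not carry over. Pictures are saved under pics/ and viewed, and the job is handed in when it is done.

Besides the shell and the picture viewer there is one more tool, called after "Call:" as a command line: name --argument value ..., lists and objects as JSON in quotes. move_arm: Moves the arm, as the interface text tells. Its arguments: {"type":"object","properties":{"offset":{"type":"array","items":{"type":"array","items":{"type":"number","minimum":-1,"maximum":1}}},"turn":{"type":"array","items":{"type":"array","items":{"type":"number","minimum":-1,"maximum":1}}},"jaw":{"type":"array","items":{"type":"number"}},"newtons":{"type":"number"}},"required":["offset","turn","jaw"]}

```bash
mkdir -p pics
cat > h.py <<'E'
import numpy as np, cv2, pickle
from workcell import arm
def snap(n,f):
    s=arm.snapshot(n); cv2.imwrite(f'pics/{f}.png',cv2.cvtColor(s['color'],cv2.COLOR_RGB2BGR)); pickle.dump(s,open(f'pics/{f}.pkl','wb')); return s
def load(f): return pickle.load(open(f'pics/{f}.pkl','rb'))
def ray(s,u,v):
    d=np.array([(u-s['cx'])/s['fx'],(v-s['cy'])/s['fy'],1.]); R=np.array(s['R']);t=np.array(s['t'])
    return -R.T@t, R.T@d
def onz(s,u,v,z):
    c,d=ray(s,u,v); return c+d*(z-c[2])/d[2]
def proj(s,X):
    p=np.array(s['R'])@np.array(X)+np.array(s['t']); return np.array([s['fx']*p[0]/p[2]+s['cx'],s['fy']*p[1]/p[2]+s['cy']])
def tri(obs):
    A=np.zeros((3,3));b=np.zeros(3)
    for s,u,v in obs:
        c,d=ray(s,u,v); d/=np.linalg.norm(d); P=np.eye(3)-np.outer(d,d); A+=P;b+=P@c
    X=np.linalg.solve(A,b); return X,[np.linalg.norm(proj(s,X)-[u,v]) for s,u,v in obs]
E
python3 - <<'E'
from h import *
for n in ['scene','top','wrist']:
    s=snap(n,n+'0'); print(n,s['fx'],s['cx'],s['cy'],-np.array(s['R']).T@np.array(s['t']),np.array(s['R'])[2])
print(arm.get_state())
E
```

```text
scene 497.0447526033132 316.1864100740639 195.54120489120288 [ 1.49381734 -0.61565146  0.95466708] [-0.69650673  0.40321684 -0.59354406]
top 394.82916016428743 317.8115069414054 197.90410314567558 [3.44384152e-01 2.82273048e-05 1.32379917e+00] [ 0.11347535 -0.03147762 -0.99304205]
wrist 320.3359756511554 316.99956184175863 198.6954782301379 [ 0.21512959 -0.51064055  0.38413815] [-0.22171507 -0.06304706 -0.97307117]
{'time': 0.15, 'joint_pos': array([-1.35862744e+00,  3.00302205e-01,  1.52140089e+00,  8.89159930e-06,
        1.32071633e+00, -6.65924212e-02]), 'dq': array([ 0.00031798, -0.0021142 , -0.00170626,  0.00117297,  0.00095713,
        0.0004013 ]), 'effort': array([-8.42177069e-04, -5.31960511e+01, -3.52819633e+01,  7.07759243e-02,
        2.36187974e-02, -8.00317866e-05]), 'position': array([ 0.15130844, -0.52860253,  0.2300552 ]), 'ee_rot': array([ 7.98486895e-01, -6.02012049e-01, -3.09977720e-04, -2.73536817e-04]), 'ft_force': array([-0.26639221, -0.43044099,  0.83508753]), 'ft_torque': array([ 0.01134226, -0.01221909,  0.06790531]), 'grip_width': 0.09424576287348632}
```

View pics/scene0.png

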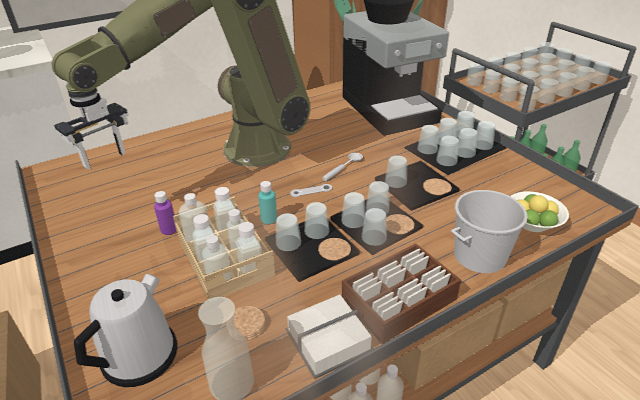

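View pics/top0.png

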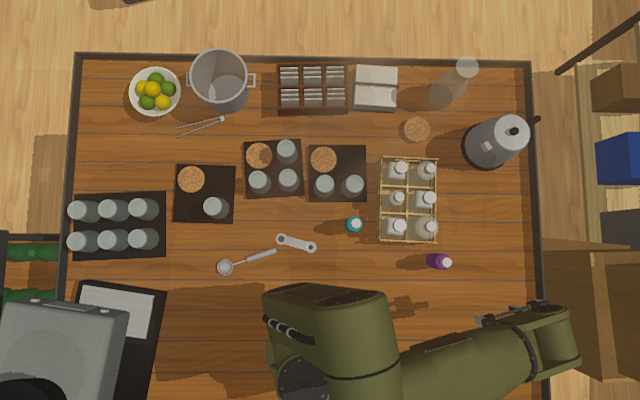

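View pics/wrist0.png

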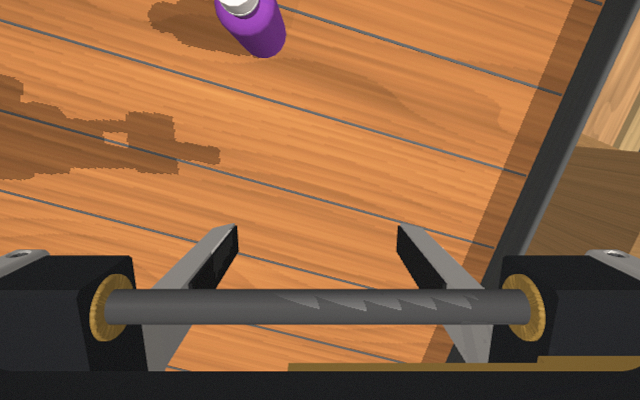

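Run:
```python
import cv2
a=cv2.imread('pics/top0.png');b=cv2.imread('pics/scene0.png')
cv2.imwrite('pics/top0c.png',cv2.resize(a[145:280,330:470],None,fx=4.4,fy=4.4,interpolation=cv2.INTER_CUBIC))
cv2.imwrite('pics/sc0c.png',cv2.resize(b[165:305,140:300],None,fx=4.2,fy=4.2,interpolation=cv2.INTER_CUBIC))
```

```text
(no output)
```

View pics/top0c.png

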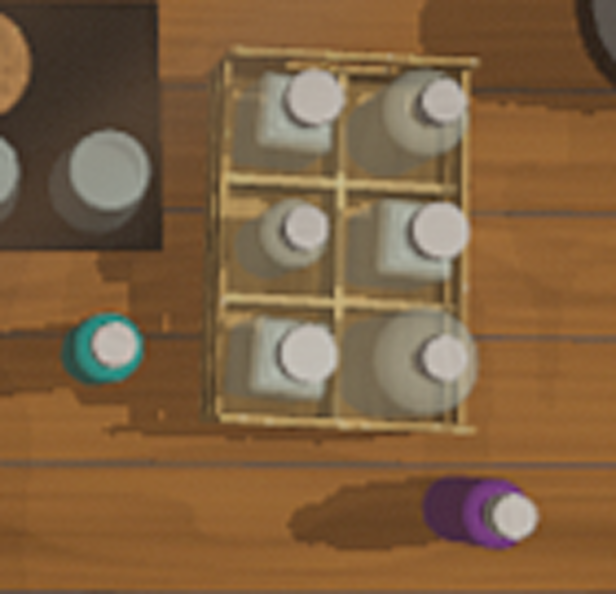

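View pics/sc0c.png

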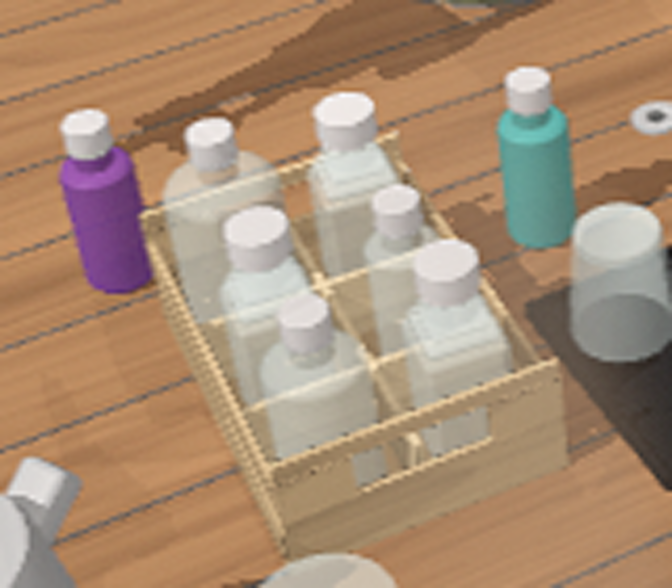

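Run:
```python
from h import *
T=load('top0');S=load('scene0')
for n,a,b,z in [('L',(431.1,226.1),(190,196),.171),('M',(430.7,167.7),(212.9,238.3),.156),('S',(399.3,196.6),(234.5,212.6),.141)]:
    print(n,tri([(T,*a),(S,*b)]),onz(T,*a,z)[:2])
# coasters
for s,nm,seeds in [(T,'top',{'1':(190,179),'2':(323,159),'3':(258,155)}),(S,'scene',{'1':(437,187),'2':(334,249),'3':(398,224)})]:
    img=s['color'];hsv=cv2.cvtColor(img,cv2.COLOR_RGB2HSV)
    for k,(u,v) in seeds.items():
        c=hsv[v,u].astype(int)
        m=((hsv[...,1]>70)&(hsv[...,2]>90)).astype(np.uint8)
        n,lab,st,ce=cv2.connectedComponentsWithStats(m,connectivity=4)
        l=lab[v,u]
        cn=max(cv2.findContours((lab==l).astype(np.uint8),cv2.RETR_EXTERNAL,cv2.CHAIN_APPROX_NONE)[0],key=len)
        e=cv2.fitEllipse(cn) if len(cn)>5 else None
        print(nm,k,c,st[l],ce[l],e, onz(s,*ce[l],.01))
```

```text
L (array([ 0.39544204, -0.36976789,  0.17245284]), [np.float64(0.11583316050845098), np.float64(0.126093092600988)]) [ 0.39538348 -0.37055131]
M (array([ 0.57290965, -0.37746721,  0.15799617]), [np.float64(0.35627283290717865), np.float64(0.43985761034678283)]) [ 0.57291178 -0.37911857]
S (array([ 0.48598563, -0.28473203,  0.14014318]), [np.float64(0.22327399677084786), np.float64(0.25477804487503847)]) [ 0.48561256 -0.28514577]
top 1 [ 16 139 172] [177 166  28  27 594] [190.76430976 178.85690236] ((190.76373291015625, 178.8678741455078), (26.14503288269043, 27.128183364868164), 64.98136901855469) [0.55487208 0.38251473 0.01      ]
top 2 [ 15 135 155] [310 146  27  27 570] [323.24035088 159.08070175] ((323.2212219238281, 159.08143615722656), (25.882970809936523, 26.25070571899414), 106.72967529296875) [ 0.62714478 -0.05940518  0.01      ]
top 3 [ 15 142 163] [246 142  26  27 561] [258.48128342 155.21925134] ((258.48052978515625, 155.22589111328125), (25.666595458984375, 26.005842208862305), 15.80048942565918) [0.63786509 0.15946598 0.01      ]
scene 1 [ 14  98 209] [423 178  29  17 380] [436.63684211 186.17105263] ((436.5812072753906, 186.17318725585938), (15.665188789367676, 28.31893539428711), 95.84178161621094) [0.55289977 0.38311219 0.01      ]
scene 2 [ 15  98 204] [318 238  33  23 591] [333.96615905 248.56006768] ((333.94122314453125, 248.5883331298828), (21.84246826171875, 32.26792526245117), 88.04254150390625) [ 0.62606429 -0.06046586  0.01      ]
scene 3 [ 13  96 148] [386 214  29  21 474] [399.30168776 223.7278481 ] ((399.2275390625, 223.7534942626953), (20.008134841918945, 28.36771583557129), 97.38948822021484) [0.6382768  0.16094685 0.01      ]
```

```bash
cat >> h.py <<'E'
from scipy.spatial.transform import Rotation as Ro
def go(p,yaw=-45):
    st=arm.get_state(); R0=Ro.from_quat(st['ee_rot']); a=np.radians(yaw)
    x=np.array([np.cos(a),np.sin(a),0]);z=np.array([0,0,-1.]);Rt=Ro.from_matrix(np.c_[x,np.cross(z,x),z])
    print('t',round(st['time'],2),'pos',st['position'].round(4),'F',st['ft_force'].round(1),'g',round(st['grip_width'],4))
    print('offset',(R0.inv().apply(np.array(p)-st['position'])/0.1).round(3),'turn',((R0.inv()*Rt).as_rotvec()/np.pi).round(4))
E
python3 - <<'E'
from h import *
T=load('top0');S=load('scene0')
for a,b in [((190.76,178.86),(436.6,186.17)),((323.23,159.08),(333.95,248.57)),((258.48,155.22),(399.26,223.74))]: print(tri([(T,*a),(S,*b)]))
go([.395,-.370,.28])
E
```

```text
(array([0.55442211, 0.3817848 , 0.0115254 ]), [np.float64(0.10614567312132374), np.float64(0.10730724088187243)])
(array([ 0.62669525, -0.06001928,  0.01032091]), [np.float64(0.22566179427219257), np.float64(0.27370793793673587)])
(array([0.63819499, 0.16001175, 0.01016503]), [np.float64(0.197659912432875), np.float64(0.22457734837454651)])
t 0.15 pos [ 0.1513 -0.5286  0.2301] F [-0.3 -0.4  0.8] g 0.0942
offset [-0.855 -2.779 -0.499] turn [-1.000e-04  3.000e-04 -1.613e-01]
```

Call:
move_arm --offset '[[-0.08, -0.25, -0.12], [-0.16, -0.5, -0.25], [-0.24, -0.75, -0.37], [-0.3, -1, -0.5], [-0.3, -1, -0.5]]' --turn '[[0, 0, -0.035], [0, 0, -0.07], [0, 0, -0.105], [0, 0, -0.14], [0, 0, -0.161]]' --jaw '[0.7, 0.7, 0.7, 0.7, 0.7]' --newtons 40

```text
time: 0.57
position: [0.2423, -0.4711, 0.2829]
ee_rot: [0.925, -0.379, 0.001, 0.001]
ft_force: [-0.1, -0.3, 0.2]
grip_width: 0.0667
```

```bash
python3 -c "
from h import *
go([.395,-.370,.28]); snap('wrist','w1')"
```

```text
t 0.57 pos [ 0.2423 -0.4711  0.2829] F [-0.1 -0.3  0.2] g 0.0667
offset [ 0.38  -1.792  0.03 ] turn [ 0.0002 -0.001   0.0026]
```

View pics/w1.png

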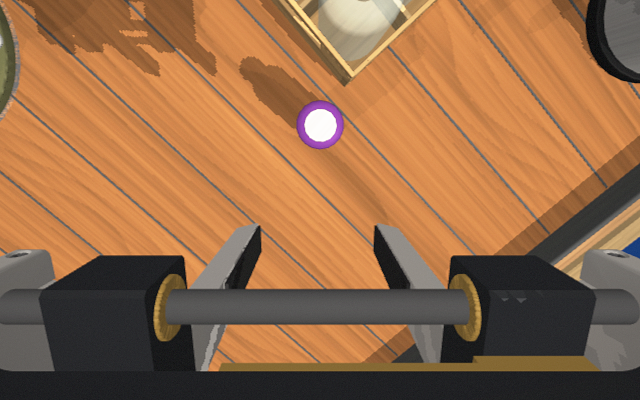

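Call:
move_arm --offset '[[0.1, -0.3, 0], [0.2, -0.6, 0], [0.3, -0.9, 0], [0.3, -0.9, 0]]' --turn '[[0, 0, 0], [0, 0, 0], [0, 0, 0], [0, 0, 0]]' --jaw '[0.7, 0.7, 0.7, 0.7]'

```text
time: 0.95
position: [0.3271, -0.4281, 0.2798]
ee_rot: [0.924, -0.383, -0.0, -0.001]
ft_force: [-0.3, -0.1, -0.1]
grip_width: 0.0661
```

```bash
python3 -c "
from h import *
go([.395,-.370,.28]); snap('wrist','w2')"
```

```text
t 0.95 pos [ 0.3271 -0.4281  0.2798] F [-0.3 -0.1 -0.1] g 0.0661
offset [ 0.069 -0.891 -0.001] turn [-0.0003  0.0002 -0.    ]
```

View pics/w2.png

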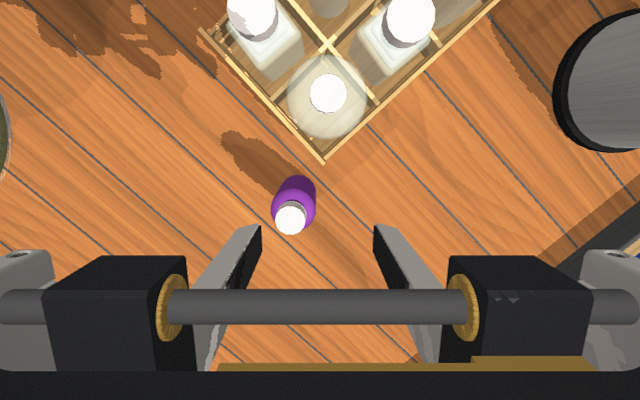

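```bash
python3 -c "
from h import *
s=load('w2'); g=s['color'].min(2)>235
n,lab,st,ce=cv2.connectedComponentsWithStats(g.astype(np.uint8))
for i in range(1,n):
  if st[i,4]>200: print(st[i],ce[i],onz(s,*ce[i],.171))
"
```

```text
[ 228    0   47   35 1116] [254.2921147   13.21684588] [ 0.39704277 -0.29247205  0.171     ]
[ 387    0   48   43 1679] [410.30911257  18.81119714] [ 0.47646648 -0.37717262  0.171     ]
[249  12  45  46 434] [274.3156682   35.61520737] [ 0.39644684 -0.31343546  0.171     ]
[ 310   74   37   38 1088] [327.97058824  92.80330882] [ 0.3962433  -0.37127066  0.171     ]
[276 207  29  27 630] [289.82380952 220.04603175] [ 0.30020249 -0.42227679  0.171     ]
```

Call:
move_arm --offset '[[0.03, -0.3, 0], [0.06, -0.6, 0], [0.08, -0.9, 0], [0.08, -0.9, 0.2], [0.08, -0.9, 0.4], [0.08, -0.9, 0.5], [0.08, -0.9, 0.5]]' --turn '[[0, 0, 0], [0, 0, 0], [0, 0, 0], [0, 0, 0], [0, 0, 0], [0, 0, 0], [0, 0, 0]]' --jaw '[0.7, 0.7, 0.7, 0.7, 0.7, 0.7, 0.7]'

```text
time: 1.58
position: [0.3922, -0.3722, 0.2281]
ee_rot: [0.923, -0.384, -0.002, -0.001]
ft_force: [-0.8, -0.2, -0.6]
grip_width: 0.0657
```

```bash
python3 -c "
from h import *
go([.396,-.3705,.17]); snap('wrist','w3')"
```

```text
t 1.58 pos [ 0.3922 -0.3722  0.2281] F [-0.8 -0.2 -0.6] g 0.0657
offset [ 0.018 -0.039  0.581] turn [-0.      0.0013 -0.0009]
```

View pics/w3.png

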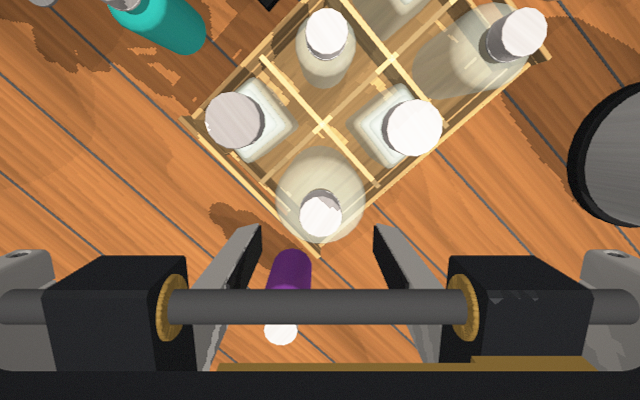

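Call:
move_arm --offset '[[0, 0, 0], [0, 0, 0.15], [0, 0, 0.3], [0, 0, 0.3], [0, 0, 0.3]]' --turn '[[0, 0, 0], [0, 0, 0], [0, 0, 0], [0, 0, 0], [0, 0, 0]]' --jaw '[0.7, 0.7, 0.7, 0.7, 0.7]'

```text
time: 2.05
position: [0.3933, -0.3725, 0.2012]
ee_rot: [0.924, -0.383, 0.0, 0.0]
ft_force: [-0.1, 0.4, 0.5]
grip_width: 0.0657
```

```bash
python3 -c "
from h import *
go([.396,-.3705,.17])"
```

```text
t 2.05 pos [ 0.3933 -0.3725  0.2012] F [-0.1  0.4  0.5] g 0.0657
offset [ 0.005 -0.033  0.312] turn [ 0.     -0.0001 -0.0005]
```

Call:
move_arm --offset '[[0, -0.03, 0.1], [0, -0.03, 0.2], [0, -0.03, 0.3], [0, -0.03, 0.31], [0, -0.03, 0.31], [0, -0.03, 0.31]]' --turn '[[0, 0, 0], [0, 0, 0], [0, 0, 0], [0, 0, 0], [0, 0, 0], [0, 0, 0]]' --jaw '[0.7, 0.7, 0.7, 0.7, 0.7, 0.7]'

```text
time: 2.55
position: [0.3957, -0.3701, 0.1696]
ee_rot: [0.924, -0.383, 0.0, -0.0]
ft_force: [-0.2, -0.1, -0.2]
grip_width: 0.0663
```

Call:
move_arm --offset '[[0, 0, 0], [0, 0, 0], [0, 0, 0], [0, 0, 0], [0, 0, 0], [0, 0, 0], [0, 0, 0], [0, 0, 0], [0, 0, 0], [0, 0, 0]]' --turn '[[0, 0, 0], [0, 0, 0], [0, 0, 0], [0, 0, 0], [0, 0, 0], [0, 0, 0], [0, 0, 0], [0, 0, 0], [0, 0, 0], [0, 0, 0]]' --jaw '[0.5, 0.4, 0.25, 0.1, 0.1, 0.1, 0.1, 0.1, 0.1, 0.1]' --newtons 40

```text
time: 3.38
position: [0.3957, -0.3701, 0.1696]
ee_rot: [0.924, -0.383, 0.0, 0.0]
ft_force: [1.2, -1.2, 1.5]
grip_width: 0.0295
```

```bash
python3 -c "
from h import *
go([.396,-.3705,.17])"
```

```text
t 3.38 pos [ 0.3957 -0.3701  0.1696] F [ 1.2 -1.2  1.5] g 0.0295
offset [ 0.005  0.001 -0.004] turn [ 0.     -0.0002 -0.0003]
```

Call:
move_arm --offset '[[0, 0, -0.05], [0, 0, -0.15], [0, 0, -0.3], [0, 0, -0.45], [0, 0, -0.6], [0, 0, -0.75], [0, 0, -0.9], [0, 0, -1], [0, 0, -1]]' --turn '[[0, 0, 0], [0, 0, 0], [0, 0, 0], [0, 0, 0], [0, 0, 0], [0, 0, 0], [0, 0, 0], [0, 0, 0], [0, 0, 0]]' --jaw '[0.1, 0.1, 0.1, 0.1, 0.1, 0.1, 0.1, 0.1, 0.1]'

```text
time: 4.13
position: [0.3959, -0.3702, 0.2717]
ee_rot: [0.924, -0.383, 0.001, 0.001]
ft_force: [0.6, -0.3, -5.7]
grip_width: 0.0292
```

Call:
move_arm --offset '[[0, 0, -0.15], [0, 0, -0.3], [0, 0, -0.45], [0, 0, -0.6], [0, 0, -0.75], [0, 0, -0.9], [0, 0, -0.9]]' --turn '[[0, 0, 0], [0, 0, 0], [0, 0, 0], [0, 0, 0], [0, 0, 0], [0, 0, 0], [0, 0, 0]]' --jaw '[0.1, 0.1, 0.1, 0.1, 0.1, 0.1, 0.1]'

```text
time: 4.72
position: [0.3958, -0.3702, 0.3614]
ee_rot: [0.924, -0.383, 0.001, 0.001]
ft_force: [0.0, -0.1, -6.9]
grip_width: 0.0295
```

```bash
python3 -c "
from h import *
go([.638,.160,.36]); snap('scene','s4')"
```

```text
t 4.72 pos [ 0.3958 -0.3702  0.3614] F [ 0.  -0.1 -6.9] g 0.0295
offset [-2.041 -5.46   0.008] turn [ 0.     -0.0009 -0.0003]
```

View pics/s4.png

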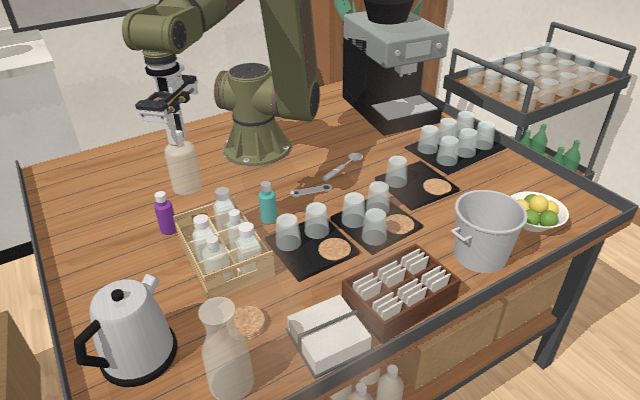

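Call:
move_arm --offset '[[-0.03, -0.08, 0], [-0.09, -0.25, 0], [-0.16, -0.43, 0], [-0.22, -0.61, 0], [-0.28, -0.78, 0], [-0.34, -0.91, 0]]' --turn '[[0, 0, 0], [0, 0, 0], [0, 0, 0], [0, 0, 0], [0, 0, 0], [0, 0, 0]]' --jaw '[0.1, 0.1, 0.1, 0.1, 0.1, 0.1]'

```text
time: 5.27
position: [0.4364, -0.2798, 0.3578]
ee_rot: [0.924, -0.383, -0.001, -0.0]
ft_force: [0.0, 0.5, -6.1]
grip_width: 0.0291
```

Call:
move_arm --offset '[[-0.06, -0.16, 0], [-0.12, -0.32, 0], [-0.18, -0.48, 0], [-0.24, -0.64, 0], [-0.3, -0.8, 0], [-0.34, -0.91, 0]]' --turn '[[0, 0, 0], [0, 0, 0], [0, 0, 0], [0, 0, 0], [0, 0, 0], [0, 0, 0]]' --jaw '[0.1, 0.1, 0.1, 0.1, 0.1, 0.1]'

```text
time: 5.77
position: [0.4766, -0.1914, 0.358]
ee_rot: [0.924, -0.383, -0.001, -0.0]
ft_force: [-0.1, -0.3, -5.9]
grip_width: 0.0294
```

Call:
move_arm --offset '[[-0.06, -0.16, 0], [-0.12, -0.32, 0], [-0.18, -0.48, 0], [-0.24, -0.64, 0], [-0.3, -0.8, 0], [-0.34, -0.91, 0]]' --turn '[[0, 0, 0], [0, 0, 0], [0, 0, 0], [0, 0, 0], [0, 0, 0], [0, 0, 0]]' --jaw '[0.1, 0.1, 0.1, 0.1, 0.1, 0.1]'

```text
time: 6.27
position: [0.517, -0.1033, 0.3584]
ee_rot: [0.924, -0.383, -0.001, -0.0]
ft_force: [0.7, -0.7, -6.3]
grip_width: 0.0293
```

Call:
move_arm --offset '[[-0.06, -0.16, 0], [-0.12, -0.32, 0], [-0.18, -0.48, 0], [-0.24, -0.64, 0], [-0.3, -0.8, 0], [-0.34, -0.91, 0]]' --turn '[[0, 0, 0], [0, 0, 0], [0, 0, 0], [0, 0, 0], [0, 0, 0], [0, 0, 0]]' --jaw '[0.1, 0.1, 0.1, 0.1, 0.1, 0.1]'

```text
time: 6.77
position: [0.5574, -0.0152, 0.3586]
ee_rot: [0.924, -0.383, -0.001, 0.0]
ft_force: [-0.4, 0.1, -6.5]
grip_width: 0.0296
```

```bash
python3 -c "
from h import *
go([.638,.160,.36]);snap('wrist','w5')"
```

```text
t 6.77 pos [ 0.5574 -0.0152  0.3586] F [-0.4  0.1 -6.5] g 0.0296
offset [-0.669 -1.808 -0.014] turn [ 0.0002  0.0003 -0.0001]
```

View pics/w5.png

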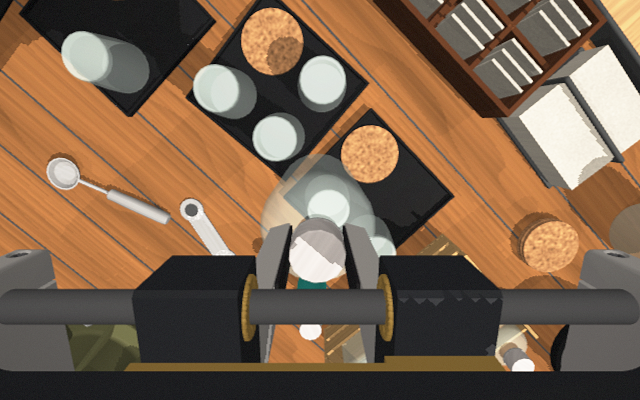

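```bash
cat >> h.py <<'E'
def coaster(s,u,v,sat=70,val=120):
    hsv=cv2.cvtColor(s['color'],cv2.COLOR_RGB2HSV); m=((hsv[...,1]>sat)&(hsv[...,2]>val)).astype(np.uint8)
    m=cv2.morphologyEx(m,cv2.MORPH_CLOSE,np.ones((5,5)))
    n,lab,st,ce=cv2.connectedComponentsWithStats(m,connectivity=4); l=lab[v,u]
    cn=max(cv2.findContours((lab==l).astype(np.uint8),cv2.RETR_EXTERNAL,cv2.CHAIN_APPROX_NONE)[0],key=len)
    e=cv2.fitEllipse(cv2.convexHull(cn)); print(st[l],ce[l],e,onz(s,*e[0],.01)); return e[0]
E
python3 -c "
from h import *
s=load('w5');coaster(s,255,30,val=70);coaster(s,370,153)"
```

```text
[    0     0   640   290 93526] [280.17455039 158.65382888] ((268.35528564453125, 156.92979431152344), (342.61077880859375, 783.1669921875), 95.70936584472656) [0.51340089 0.04849206 0.01      ]
[    0     0   640   289 91972] [279.51616796 158.94340669] ((273.3130798339844, 159.63504028320312), (348.7095642089844, 772.9153442382812), 96.4477767944336) [0.51580524 0.04011127 0.01      ]
```

Call:
move_arm --offset '[[-0.06, -0.16, 0], [-0.12, -0.32, 0], [-0.18, -0.48, 0], [-0.24, -0.64, 0], [-0.3, -0.8, 0], [-0.34, -0.91, 0]]' --turn '[[0, 0, 0], [0, 0, 0], [0, 0, 0], [0, 0, 0], [0, 0, 0], [0, 0, 0]]' --jaw '[0.1, 0.1, 0.1, 0.1, 0.1, 0.1]'

```text
time: 7.32
position: [0.5978, 0.0729, 0.3588]
ee_rot: [0.924, -0.383, -0.0, 0.0]
ft_force: [-0.2, -0.6, -5.8]
grip_width: 0.0292
```

```bash
python3 -c "
from h import *
go([.638,.160,.36]);snap('wrist','w6')"
```

```text
t 7.32 pos [0.5978 0.0729 0.3588] F [-0.2 -0.6 -5.8] g 0.0292
offset [-0.332 -0.9   -0.013] turn [ 0.0002  0.0002 -0.0001]
```

View pics/w6.png

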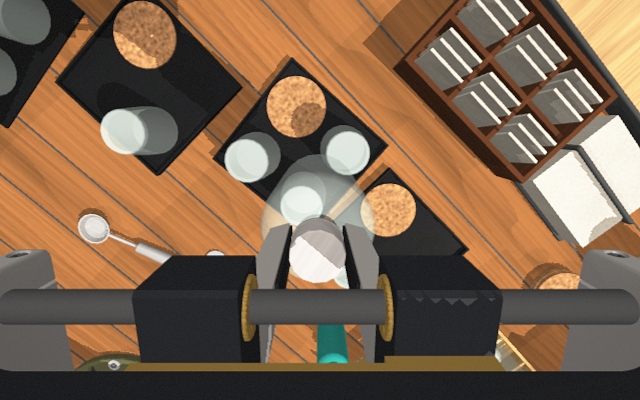

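```bash
sed -i 's/^    m=cv2.morph.*$//' h.py; python3 -c "
from h import *
s=load('w6')
for p in [(285,95),(130,25),(388,209)]: coaster(s,*p,val=60)
s=load('w5');coaster(s,255,30,val=60);coaster(s,370,153,val=60)
s=load('w6');print(onz(s,297,106,.01),onz(s,388,209,.01),onz(s,145,35,.01))"
```

```text
[ 266   75   61   63 2969] [295.80296396 106.28157629] ((295.8191223144531, 106.27373504638672), (60.27997589111328, 62.44499588012695), 173.86453247070312) [0.63903681 0.15914217 0.01      ]
[ 113    1   64   69 3427] [144.37087832  34.45404144] ((144.3592987060547, 34.41813659667969), (61.43291473388672, 70.78765869140625), 150.7284698486328) [0.55634041 0.38241827 0.01      ]
[ 364  183   53   55 2090] [390.89569378 208.85358852] ((388.2413635253906, 209.66653442382812), (53.318321228027344, 55.81757354736328), 55.72830581665039) [ 0.62921624 -0.05985566  0.01      ]
[ 241    7   63   69 3379] [271.74637467  40.98786623] ((271.6929016113281, 40.99214553833008), (62.72404098510742, 68.14891815185547), 170.88504028320312) [0.63896408 0.15901052 0.01      ]
[ 340  125   59   59 2687] [369.41868255 153.67770748] ((369.36370849609375, 153.66192626953125), (57.62845993041992, 59.08047866821289), 40.78730010986328) [ 0.62865244 -0.05949147  0.01      ]
[0.64058308 0.15815832 0.01      ] [ 0.62969203 -0.05874292  0.01      ] [0.55638239 0.38129152 0.01      ]
```

Call:
move_arm --offset '[[-0.06, -0.16, 0], [-0.12, -0.32, 0], [-0.18, -0.48, 0], [-0.24, -0.64, 0], [-0.29, -0.8, 0], [-0.32, -0.9, 0], [-0.32, -0.9, 0], [-0.32, -0.9, 0]]' --turn '[[0, 0, 0], [0, 0, 0], [0, 0, 0], [0, 0, 0], [0, 0, 0], [0, 0, 0], [0, 0, 0], [0, 0, 0]]' --jaw '[0.1, 0.1, 0.1, 0.1, 0.1, 0.1, 0.1, 0.1]'

```text
time: 8.03
position: [0.6385, 0.1577, 0.3587]
ee_rot: [0.924, -0.383, -0.0, 0.0]
ft_force: [-0.0, 0.2, -6.5]
grip_width: 0.0293
```

```bash
python3 -c "
from h import *
go([.6385,.1595,.1736])
snap('scene','s6')"
```

```text
t 8.03 pos [0.6385 0.1577 0.3587] F [-0.   0.2 -6.5] g 0.0293
offset [-0.012 -0.015  1.851] turn [ 0.0004  0.0001 -0.0002]
```

View pics/s6.png

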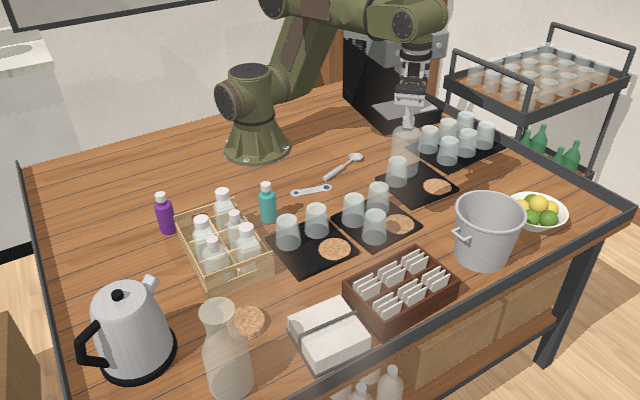

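Large bottle is hanging upright above tray three. Descend.

Call:
move_arm --offset '[[-0.01, -0.01, 0.15], [-0.01, -0.015, 0.3], [-0.01, -0.015, 0.45], [-0.01, -0.015, 0.6], [-0.01, -0.015, 0.75], [-0.01, -0.015, 0.9], [-0.01, -0.015, 0.9]]' --turn '[[0, 0, 0], [0, 0, 0], [0, 0, 0], [0, 0, 0], [0, 0, 0], [0, 0, 0], [0, 0, 0]]' --jaw '[0.1, 0.1, 0.1, 0.1, 0.1, 0.1, 0.1]'

```text
time: 8.67
position: [0.6379, 0.1586, 0.2664]
ee_rot: [0.924, -0.384, -0.002, 0.001]
ft_force: [-1.1, -1.1, -7.0]
grip_width: 0.0292
```

Call:
move_arm --offset '[[0, 0, 0.15], [0, 0, 0.3], [0, 0, 0.45], [0, 0, 0.6], [0, 0, 0.7], [0, 0, 0.8], [0, 0, 0.8]]' --turn '[[0, 0, 0], [0, 0, 0], [0, 0, 0], [0, 0, 0], [0, 0, 0], [0, 0, 0], [0, 0, 0]]' --jaw '[0.1, 0.1, 0.1, 0.1, 0.1, 0.1, 0.1]'

```text
time: 9.25
position: [0.6385, 0.1594, 0.188]
ee_rot: [0.924, -0.383, -0.001, 0.001]
ft_force: [-0.6, -1.0, -7.5]
grip_width: 0.0295
```

```bash
python3 -c "
from h import *
go([.6385,.1595,.1736]); snap('wrist','w7')"
```

```text
t 9.25 pos [0.6385 0.1594 0.188 ] F [-0.6 -1.  -7.5] g 0.0295
offset [-0.001 -0.001  0.144] turn [ 0.0006  0.0004 -0.0004]
```

View pics/w7.png

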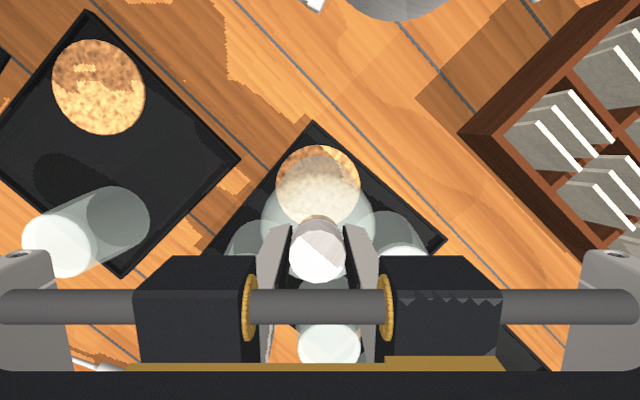

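Call:
move_arm --offset '[[0, 0, 0.03], [0, 0, 0.06], [0, 0, 0.09], [0, 0, 0.12], [0, 0, 0.13], [0, 0, 0.14], [0, 0, 0.14]]' --turn '[[0, 0, 0], [0, 0, 0], [0, 0, 0], [0, 0, 0], [0, 0, 0], [0, 0, 0], [0, 0, 0]]' --jaw '[0.1, 0.1, 0.1, 0.1, 0.1, 0.1, 0.1]'

```text
time: 9.88
position: [0.6389, 0.1598, 0.1753]
ee_rot: [0.924, -0.383, -0.0, 0.0]
ft_force: [-0.4, -0.2, -7.7]
grip_width: 0.0292
```

Call:
move_arm --offset '[[0, 0, 0.01], [0, 0, 0.015], [0, 0, 0.02], [0, 0, 0.02]]' --turn '[[0, 0, 0], [0, 0, 0], [0, 0, 0], [0, 0, 0]]' --jaw '[0.1, 0.1, 0.1, 0.1]'

```text
time: 10.22
position: [0.639, 0.1598, 0.1738]
ee_rot: [0.924, -0.383, 0.0, -0.0]
ft_force: [-0.4, -1.3, -4.4]
grip_width: 0.0291
```

Call:
move_arm --offset '[[0, 0, 0.005], [0, 0, 0.01], [0, 0, 0.01], [0, 0, 0.01]]' --turn '[[0, 0, 0], [0, 0, 0], [0, 0, 0], [0, 0, 0]]' --jaw '[0.1, 0.1, 0.1, 0.1]'

```text
time: 10.55
position: [0.6393, 0.1598, 0.1737]
ee_rot: [0.924, -0.383, 0.001, -0.0]
ft_force: [-1.4, -1.6, 6.2]
grip_width: 0.0292
```

Call:
move_arm --offset '[[0, 0, 0], [0, 0, 0], [0, 0, 0], [0, 0, 0], [0, 0, 0], [0, 0, 0], [0, 0, 0]]' --turn '[[0, 0, 0], [0, 0, 0], [0, 0, 0], [0, 0, 0], [0, 0, 0], [0, 0, 0], [0, 0, 0]]' --jaw '[0.32, 0.35, 0.4, 0.5, 0.6, 0.65, 0.65]'

```text
time: 11.13
position: [0.6389, 0.1598, 0.1724]
ee_rot: [0.924, -0.383, -0.0, 0.0]
ft_force: [-0.7, 0.6, -0.0]
grip_width: 0.0597
```

Call:
move_arm --offset '[[0, 0, -0.1], [0, 0, -0.3], [0, 0, -0.6], [0, 0, -0.9], [0, 0, -0.9]]' --turn '[[0, 0, 0], [0, 0, 0], [0, 0, 0], [0, 0, 0], [0, 0, 0]]' --jaw '[0.65, 0.65, 0.65, 0.65, 0.65]'

```text
time: 11.55
position: [0.6402, 0.1601, 0.2701]
ee_rot: [0.924, -0.383, 0.004, -0.003]
ft_force: [0.3, -0.3, 0.4]
grip_width: 0.061
```

```bash
python3 -c "
from h import *
go([.573,-.378,.28]);snap('wrist','w8');snap('top','t8');s=snap('scene','s8')
cv2.imwrite('pics/s8c.png',cv2.cvtColor(cv2.resize(s['color'][90:290,260:500],None,fx=3,fy=3),cv2.COLOR_RGB2BGR))"
```

```text
t 11.55 pos [0.6402 0.1601 0.2701] F [ 0.3 -0.3  0.4] g 0.061
offset [ 3.333  4.277 -0.115] turn [-0.0026 -0.0017 -0.0002]
```

View pics/w8.png

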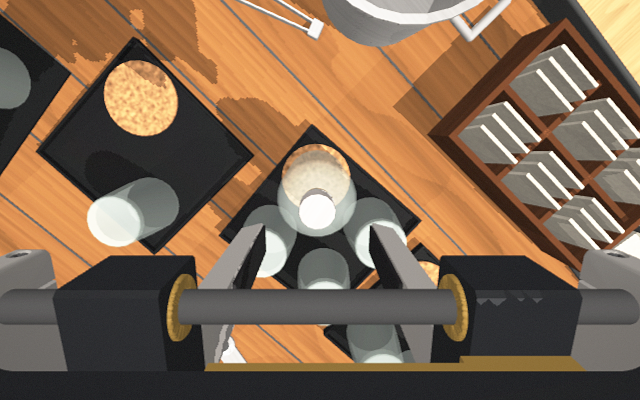

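View pics/s8c.png

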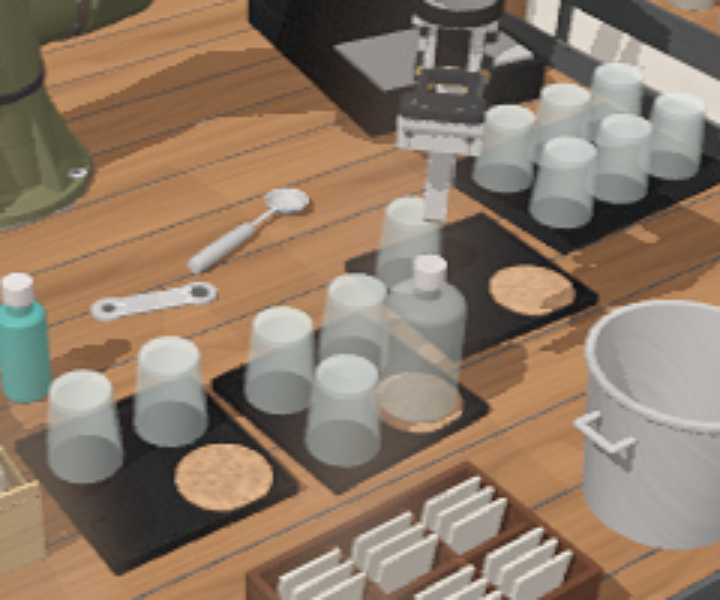

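Call:
move_arm --offset '[[0.17, 0.22, -0.1], [0.34, 0.44, -0.1], [0.5, 0.65, -0.1], [0.67, 0.86, -0.1]]' --turn '[[0, 0, 0], [0, 0, 0], [0, 0, 0], [0, 0, 0]]' --jaw '[0.7, 0.7, 0.7, 0.7]'

```text
time: 12.03
position: [0.6247, 0.0506, 0.2713]
ee_rot: [0.924, -0.383, -0.001, 0.0]
ft_force: [1.3, 0.6, 0.2]
grip_width: 0.0659
```

Call:
move_arm --offset '[[0.17, 0.22, 0], [0.34, 0.44, 0], [0.5, 0.65, 0], [0.67, 0.86, 0]]' --turn '[[0, 0, 0], [0, 0, 0], [0, 0, 0], [0, 0, 0]]' --jaw '[0.7, 0.7, 0.7, 0.7]'

```text
time: 12.37
position: [0.6111, -0.0577, 0.2712]
ee_rot: [0.924, -0.383, -0.001, 0.0]
ft_force: [0.3, 0.1, -0.7]
grip_width: 0.0655
```

Call:
move_arm --offset '[[0.17, 0.22, 0], [0.34, 0.44, 0], [0.5, 0.65, 0], [0.67, 0.86, 0]]' --turn '[[0, 0, 0], [0, 0, 0], [0, 0, 0], [0, 0, 0]]' --jaw '[0.7, 0.7, 0.7, 0.7]'

```text
time: 12.7
position: [0.5976, -0.1659, 0.2712]
ee_rot: [0.924, -0.383, -0.001, 0.0]
ft_force: [-0.6, 0.9, -0.5]
grip_width: 0.0656
```

Call:
move_arm --offset '[[0.17, 0.22, 0], [0.34, 0.44, 0], [0.5, 0.65, 0], [0.67, 0.86, 0], [0.67, 0.86, 0]]' --turn '[[0, 0, 0], [0, 0, 0], [0, 0, 0], [0, 0, 0], [0, 0, 0]]' --jaw '[0.7, 0.7, 0.7, 0.7, 0.7]'

```text
time: 13.12
position: [0.5834, -0.2769, 0.2707]
ee_rot: [0.923, -0.385, -0.001, 0.0]
ft_force: [0.5, 0.4, -0.4]
grip_width: 0.0658
```

```bash
python3 -c "
from h import *
go([.573,-.378,.28]);snap('wrist','w9')"
```

```text
t 13.12 pos [ 0.5834 -0.2769  0.2707] F [ 0.5  0.4 -0.4] g 0.0658
offset [ 0.645  0.786 -0.093] turn [ 0.0005  0.0007 -0.0014]
```

View pics/w9.png

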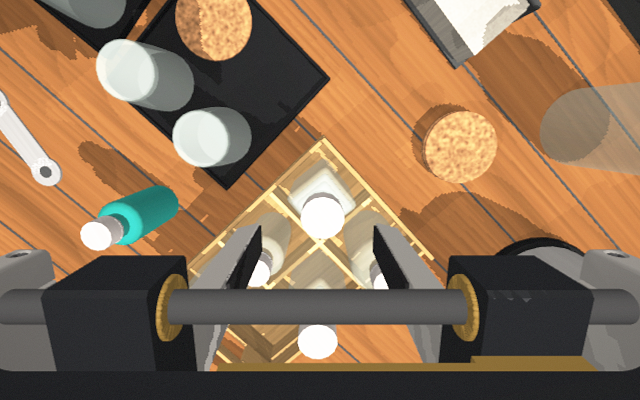

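```bash
python3 -c "
from h import *
s=load('w3'); g=(s['color'].min(2)>225).astype(np.uint8)
n,lab,st,ce=cv2.connectedComponentsWithStats(g)
for i in range(1,n):
  if st[i,4]>200: print(st[i],ce[i],onz(s,*ce[i],.156)[:2],onz(s,*ce[i],.141)[:2])
"
```

```text
[ 306    9   42   45 1463] [326.44771018  30.69241285] [ 0.48430759 -0.28890598] [ 0.48726955 -0.28645072]
[ 503    8   44   48 1626] [524.01906519  31.400369  ] [ 0.57377367 -0.37952228] [ 0.58266643 -0.38307407]
[241  85  42  70 716] [262.52653631 119.72765363] [ 0.41407781 -0.29746853] [ 0.41238417 -0.29558089]
[364  93  42  70 471] [381.64118896 128.54140127] [ 0.46772345 -0.35971744] [ 0.46958603 -0.36195634]
[ 387   97   55   59 2430] [414.22469136 126.78888889] [ 0.48433904 -0.37473292] [ 0.48730309 -0.37796721]
[ 300  197   42   40 1173] [319.39471441 217.89599318] [ 0.39195415 -0.37473846] [ 0.38879391 -0.37797311]
[264 325  33  20 538] [280.366171   333.33643123] [ 0.30102367 -0.42107777] [ 0.29183555 -0.4273843 ]
```

Call:
move_arm --offset '[[0.16, 0.2, 0], [0.32, 0.4, 0], [0.48, 0.6, 0], [0.65, 0.79, 0], [0.65, 0.79, 0.2], [0.65, 0.79, 0.4], [0.65, 0.79, 0.6], [0.65, 0.79, 0.6]]' --turn '[[0, 0, 0], [0, 0, 0], [0, 0, 0], [0, 0, 0], [0, 0, 0], [0, 0, 0], [0, 0, 0], [0, 0, 0]]' --jaw '[0.7, 0.7, 0.7, 0.7, 0.7, 0.7, 0.7, 0.7]'

```text
time: 13.83
position: [0.574, -0.373, 0.2072]
ee_rot: [0.924, -0.383, -0.004, -0.001]
ft_force: [-1.1, 0.5, -0.9]
grip_width: 0.0658
```

```bash
python3 -c "
from h import *
go([.573,-.378,.155]);snap('wrist','w10')"
```

```text
t 13.83 pos [ 0.574  -0.373   0.2072] F [-1.1  0.5 -0.9] g 0.0658
offset [0.033 0.042 0.522] turn [ 0.0003  0.0025 -0.    ]
```

View pics/w10.png

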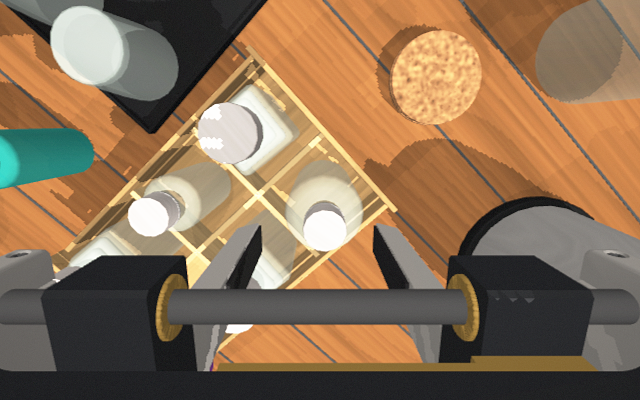

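Call:
move_arm --offset '[[0.03, 0.04, 0], [0.03, 0.04, 0.1], [0.03, 0.04, 0.2], [0.03, 0.04, 0.2], [0.03, 0.04, 0.2]]' --turn '[[0, 0, 0], [0, 0, 0], [0, 0, 0], [0, 0, 0], [0, 0, 0]]' --jaw '[0.7, 0.7, 0.7, 0.7, 0.7]'

```text
time: 14.3
position: [0.574, -0.3795, 0.1918]
ee_rot: [0.924, -0.383, -0.001, -0.0]
ft_force: [-0.1, -0.3, 1.0]
grip_width: 0.0659
```

```bash
python3 -c "
from h import *
s=load('w10');print(onz(s,324,230,.156))
go([.573,-.378,.155]);s=snap('wrist','w11'); g=(s['color'].min(2)>225).astype(np.uint8)
n,lab,st,ce=cv2.connectedComponentsWithStats(g)
for i in range(1,n):
  if st[i,4]>200: print(st[i],ce[i],onz(s,*ce[i],.156)[:2])
"
```

```text
[ 0.57416306 -0.3791656   0.156     ]
t 14.3 pos [ 0.574  -0.3795  0.1918] F [-0.1 -0.3  1. ] g 0.0659
offset [-0.017 -0.004  0.368] turn [ 0.0001  0.0004 -0.0003]
[ 26  35  43  38 294] [42.49659864 56.2244898 ] [ 0.53910484 -0.2004335 ]
[ 194   84   81   84 1505] [244.88106312 128.65182724] [ 0.58898323 -0.30555805]
[ 193   94   37   41 1135] [211.41321586 113.59911894] [ 0.58169008 -0.28632969]
[ 106  197   43   41 1405] [126.94946619 217.33380783] [ 0.49757    -0.28987643]
[ 295  210   54   44 1586] [317.27364439 231.72131148] [ 0.57414343 -0.37971498]
[ 54 244  42  31 473] [ 73.39323467 259.52642706] [ 0.45079375 -0.28280759]
[248 267  26  22 291] [259.53264605 280.5395189 ] [ 0.52404744 -0.37681667]
[221 325  25  17 252] [232.51587302 332.        ] [ 0.48306688 -0.38970052]
```

Current XY (0.574, -0.3795) matches the cap. Down 37 mm and grip.

Call:
move_arm --offset '[[0, 0, 0.1], [0, 0, 0.2], [0, 0, 0.3], [0, 0, 0.37], [0, 0, 0.37], [0, 0, 0.37]]' --turn '[[0, 0, 0], [0, 0, 0], [0, 0, 0], [0, 0, 0], [0, 0, 0], [0, 0, 0]]' --jaw '[0.7, 0.7, 0.7, 0.7, 0.7, 0.7]'

```text
time: 14.85
position: [0.574, -0.3796, 0.1549]
ee_rot: [0.924, -0.383, -0.0, -0.0]
ft_force: [-0.9, -0.4, 0.5]
grip_width: 0.066
```

Call:
move_arm --offset '[[0, 0, 0], [0, 0, 0], [0, 0, 0], [0, 0, 0], [0, 0, 0], [0, 0, 0], [0, 0, 0], [0, 0, 0], [0, 0, 0], [0, 0, 0]]' --turn '[[0, 0, 0], [0, 0, 0], [0, 0, 0], [0, 0, 0], [0, 0, 0], [0, 0, 0], [0, 0, 0], [0, 0, 0], [0, 0, 0], [0, 0, 0]]' --jaw '[0.5, 0.4, 0.25, 0.1, 0.1, 0.1, 0.1, 0.1, 0.1, 0.1]' --newtons 40

```text
time: 15.68
position: [0.5741, -0.3797, 0.1556]
ee_rot: [0.924, -0.383, 0.0, 0.0]
ft_force: [-0.5, 1.0, 2.2]
grip_width: 0.0295
```

```bash
python3 -c "
from h import *
go([.573,-.378,.155])"
```

```text
t 15.68 pos [ 0.5741 -0.3797  0.1556] F [-0.5  1.   2.2] g 0.0295
offset [-0.02  -0.004  0.006] turn [-0.     -0.     -0.0002]
```

Call:
move_arm --offset '[[0, 0, -0.05], [0, 0, -0.15], [0, 0, -0.3], [0, 0, -0.45], [0, 0, -0.6], [0, 0, -0.75], [0, 0, -0.9], [0, 0, -1], [0, 0, -1]]' --turn '[[0, 0, 0], [0, 0, 0], [0, 0, 0], [0, 0, 0], [0, 0, 0], [0, 0, 0], [0, 0, 0], [0, 0, 0], [0, 0, 0]]' --jaw '[0.1, 0.1, 0.1, 0.1, 0.1, 0.1, 0.1, 0.1, 0.1]'

```text
time: 16.43
position: [0.5745, -0.38, 0.2583]
ee_rot: [0.924, -0.383, 0.002, 0.0]
ft_force: [-0.1, 0.6, -4.1]
grip_width: 0.0293
```

Call:
move_arm --offset '[[0, 0, -0.15], [0, 0, -0.3], [0, 0, -0.45], [0, 0, -0.6], [0, 0, -0.75], [0, 0, -0.85], [0, 0, -0.85]]' --turn '[[0, 0, 0], [0, 0, 0], [0, 0, 0], [0, 0, 0], [0, 0, 0], [0, 0, 0], [0, 0, 0]]' --jaw '[0.1, 0.1, 0.1, 0.1, 0.1, 0.1, 0.1]'

```text
time: 17.02
position: [0.5743, -0.3798, 0.3421]
ee_rot: [0.924, -0.383, 0.001, 0.0]
ft_force: [0.3, -0.7, -4.0]
grip_width: 0.0294
```

```bash
python3 -c "
from h import *
go([.6278,-.0597,.34])"
```

```text
t 17.02 pos [ 0.5743 -0.3798  0.3421] F [ 0.3 -0.7 -4. ] g 0.0294
offset [-1.888 -2.64   0.018] turn [-0.0001 -0.0008 -0.0003]
```

Call:
move_arm --offset '[[-0.06, -0.08, 0], [-0.17, -0.24, 0], [-0.28, -0.4, 0], [-0.4, -0.56, 0], [-0.51, -0.72, 0], [-0.63, -0.88, 0]]' --turn '[[0, 0, 0], [0, 0, 0], [0, 0, 0], [0, 0, 0], [0, 0, 0], [0, 0, 0]]' --jaw '[0.1, 0.1, 0.1, 0.1, 0.1, 0.1]'

```text
time: 17.52
position: [0.5918, -0.2712, 0.3387]
ee_rot: [0.924, -0.383, -0.001, -0.0]
ft_force: [0.5, 0.6, -4.3]
grip_width: 0.0292
```

Call:
move_arm --offset '[[-0.11, -0.15, 0], [-0.22, -0.3, 0], [-0.33, -0.45, 0], [-0.44, -0.6, 0], [-0.54, -0.75, 0], [-0.63, -0.88, 0]]' --turn '[[0, 0, 0], [0, 0, 0], [0, 0, 0], [0, 0, 0], [0, 0, 0], [0, 0, 0]]' --jaw '[0.1, 0.1, 0.1, 0.1, 0.1, 0.1]'

```text
time: 18.02
position: [0.6095, -0.1642, 0.339]
ee_rot: [0.924, -0.383, -0.001, -0.0]
ft_force: [0.6, -0.1, -4.3]
grip_width: 0.0289
```

Call:
move_arm --offset '[[-0.11, -0.15, 0], [-0.22, -0.3, 0], [-0.33, -0.45, 0], [-0.44, -0.6, 0], [-0.54, -0.75, 0], [-0.63, -0.88, 0], [-0.63, -0.88, 0], [-0.63, -0.88, 0]]' --turn '[[0, 0, 0], [0, 0, 0], [0, 0, 0], [0, 0, 0], [0, 0, 0], [0, 0, 0], [0, 0, 0], [0, 0, 0]]' --jaw '[0.1, 0.1, 0.1, 0.1, 0.1, 0.1, 0.1, 0.1]'

```text
time: 18.68
position: [0.6272, -0.0584, 0.3395]
ee_rot: [0.924, -0.382, -0.001, 0.0]
ft_force: [-0.4, -0.3, -3.7]
grip_width: 0.0293
```

```bash
python3 -c "
from h import *
go([.6278,-.0597,.1596]);s=snap('scene','s12')
cv2.imwrite('pics/s12c.png',cv2.cvtColor(cv2.resize(s['color'][90:290,160:400],None,fx=3,fy=3),cv2.COLOR_RGB2BGR))"
```

```text
t 18.68 pos [ 0.6272 -0.0584  0.3395] F [-0.4 -0.3 -3.7] g 0.0293
offset [0.015 0.004 1.799] turn [0.0003 0.0003 0.0002]
```

View pics/s12c.png

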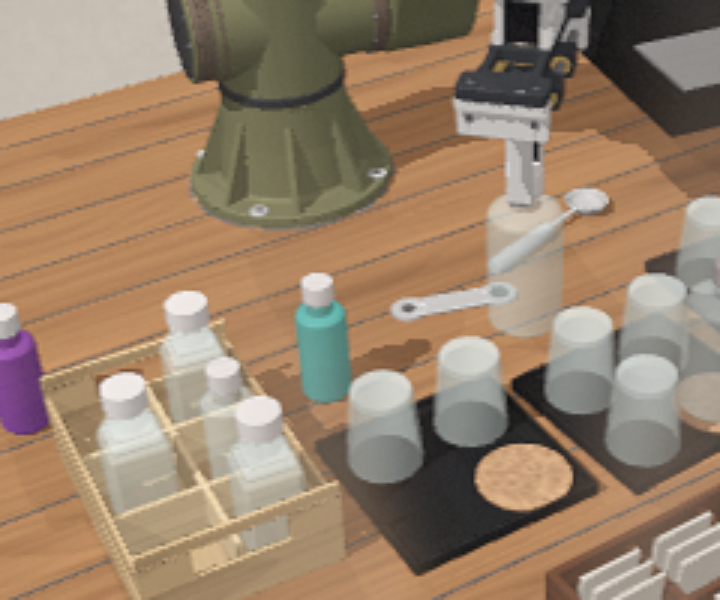

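Call:
move_arm --offset '[[0.01, 0, 0.15], [0.01, 0, 0.3], [0.01, 0, 0.45], [0.01, 0, 0.6], [0.01, 0, 0.75], [0.01, 0, 0.9], [0.01, 0, 0.9]]' --turn '[[0, 0, 0], [0, 0, 0], [0, 0, 0], [0, 0, 0], [0, 0, 0], [0, 0, 0], [0, 0, 0]]' --jaw '[0.1, 0.1, 0.1, 0.1, 0.1, 0.1, 0.1]'

```text
time: 19.32
position: [0.627, -0.0607, 0.2469]
ee_rot: [0.924, -0.384, -0.003, 0.001]
ft_force: [-0.2, -0.1, -5.7]
grip_width: 0.0296
```

Call:
move_arm --offset '[[0, 0, 0.15], [0, 0, 0.3], [0, 0, 0.45], [0, 0, 0.6], [0, 0, 0.7], [0, 0, 0.75], [0, 0, 0.75], [0, 0, 0.75]]' --turn '[[0, 0, 0], [0, 0, 0], [0, 0, 0], [0, 0, 0], [0, 0, 0], [0, 0, 0], [0, 0, 0], [0, 0, 0]]' --jaw '[0.1, 0.1, 0.1, 0.1, 0.1, 0.1, 0.1, 0.1]'

```text
time: 19.98
position: [0.6284, -0.0603, 0.1763]
ee_rot: [0.924, -0.383, 0.0, -0.0]
ft_force: [-0.0, -0.7, -3.9]
grip_width: 0.0293
```

```bash
python3 -c "
from h import *
go([.6278,-.0597,.1596])"
```

```text
t 19.98 pos [ 0.6284 -0.0603  0.1763] F [-0.  -0.7 -3.9] g 0.0293
offset [-0.009 -0.     0.167] turn [-0.0002 -0.0002 -0.0003]
```

Call:
move_arm --offset '[[0, 0, 0.03], [0, 0, 0.06], [0, 0, 0.09], [0, 0, 0.12], [0, 0, 0.14], [0, 0, 0.155], [0, 0, 0.155], [0, 0, 0.155]]' --turn '[[0, 0, 0], [0, 0, 0], [0, 0, 0], [0, 0, 0], [0, 0, 0], [0, 0, 0], [0, 0, 0], [0, 0, 0]]' --jaw '[0.1, 0.1, 0.1, 0.1, 0.1, 0.1, 0.1, 0.1]'

```text
time: 20.65
position: [0.6282, -0.0601, 0.16]
ee_rot: [0.924, -0.383, 0.0, -0.0]
ft_force: [-0.0, 0.8, -5.0]
grip_width: 0.0291
```

Call:
move_arm --offset '[[0, 0, 0.01], [0, 0, 0.015], [0, 0, 0.015]]' --turn '[[0, 0, 0], [0, 0, 0], [0, 0, 0]]' --jaw '[0.1, 0.1, 0.1]'

```text
time: 20.9
position: [0.6285, -0.0601, 0.1596]
ee_rot: [0.924, -0.383, 0.001, -0.0]
ft_force: [-2.3, 1.1, 4.5]
grip_width: 0.0293
```

Contact felt (−4 → +4.5 N). Release, rise, check.

Call:
move_arm --offset '[[0, 0, 0], [0, 0, 0], [0, 0, 0], [0, 0, 0], [0, 0, 0], [0, 0, 0], [0, 0, 0]]' --turn '[[0, 0, 0], [0, 0, 0], [0, 0, 0], [0, 0, 0], [0, 0, 0], [0, 0, 0], [0, 0, 0]]' --jaw '[0.32, 0.35, 0.4, 0.5, 0.6, 0.65, 0.65]'

```text
time: 21.48
position: [0.6281, -0.0601, 0.1584]
ee_rot: [0.924, -0.383, -0.0, 0.0]
ft_force: [-0.1, 0.5, 0.0]
grip_width: 0.0596
```

Call:
move_arm --offset '[[0, 0, -0.1], [0, 0, -0.3], [0, 0, -0.6], [0, 0, -0.95], [0, 0, -0.95]]' --turn '[[0, 0, 0], [0, 0, 0], [0, 0, 0], [0, 0, 0], [0, 0, 0]]' --jaw '[0.65, 0.65, 0.65, 0.65, 0.65]'

```text
time: 21.9
position: [0.6297, -0.0603, 0.2616]
ee_rot: [0.924, -0.383, 0.005, -0.001]
ft_force: [0.1, -0.3, 1.1]
grip_width: 0.061
```

```bash
python3 -c "
from h import *
go([.4865,-.2855,.25]);snap('wrist','w13');s=snap('scene','s13')
cv2.imwrite('pics/s13c.png',cv2.cvtColor(cv2.resize(s['color'][90:290,160:400],None,fx=3,fy=3),cv2.COLOR_RGB2BGR))"
```

```text
t 21.9 pos [ 0.6297 -0.0603  0.2616] F [ 0.1 -0.3  1.1] g 0.061
offset [0.581 2.605 0.105] turn [-0.002  -0.0027 -0.0002]
```

View pics/s13c.png

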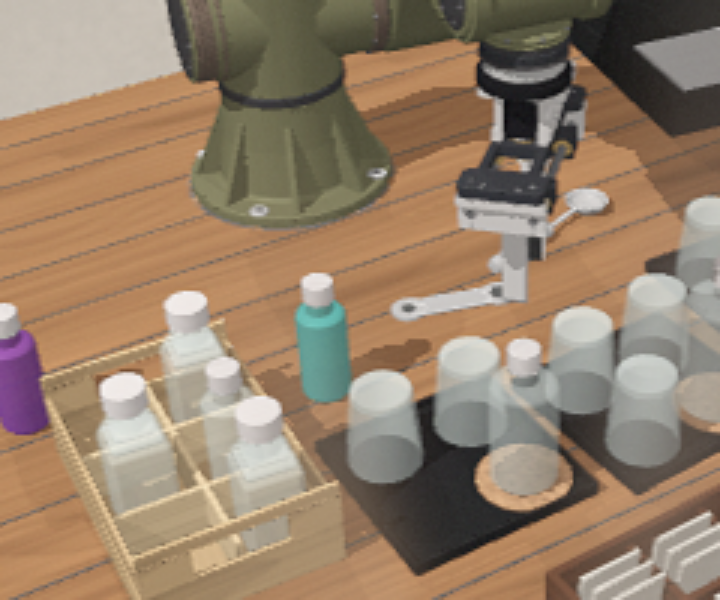

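View pics/w13.png

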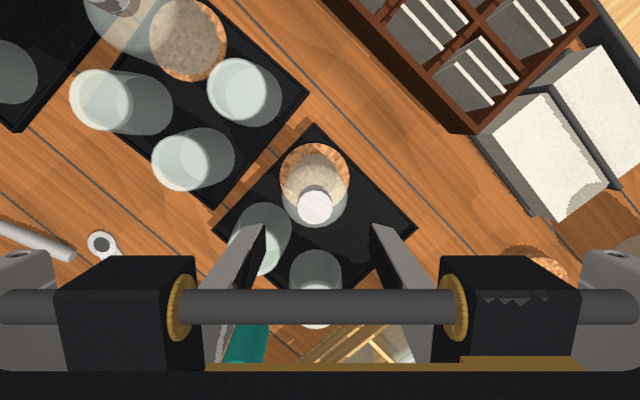

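Call:
move_arm --offset '[[0.05, 0.22, 0], [0.1, 0.44, 0], [0.15, 0.65, 0], [0.19, 0.86, 0]]' --turn '[[0, 0, 0], [0, 0, 0], [0, 0, 0], [0, 0, 0]]' --jaw '[0.65, 0.65, 0.65, 0.65]'

```text
time: 22.33
position: [0.5797, -0.135, 0.2522]
ee_rot: [0.924, -0.383, -0.001, 0.0]
ft_force: [-0.4, 0.8, 0.2]
grip_width: 0.0615
```

Call:
move_arm --offset '[[0.05, 0.22, 0], [0.1, 0.44, 0], [0.15, 0.65, 0], [0.19, 0.86, 0]]' --turn '[[0, 0, 0], [0, 0, 0], [0, 0, 0], [0, 0, 0]]' --jaw '[0.65, 0.65, 0.65, 0.65]'

```text
time: 22.67
position: [0.5322, -0.2093, 0.2523]
ee_rot: [0.924, -0.383, -0.001, -0.0]
ft_force: [0.4, -0.5, 0.5]
grip_width: 0.0611
```

Call:
move_arm --offset '[[0.05, 0.22, 0], [0.1, 0.44, 0], [0.15, 0.65, 0], [0.2, 0.86, 0], [0.2, 0.86, 0], [0.2, 0.86, 0]]' --turn '[[0, 0, 0], [0, 0, 0], [0, 0, 0], [0, 0, 0], [0, 0, 0], [0, 0, 0]]' --jaw '[0.65, 0.65, 0.65, 0.65, 0.65, 0.65]'

```text
time: 23.17
position: [0.4859, -0.2838, 0.2526]
ee_rot: [0.923, -0.384, -0.001, -0.0]
ft_force: [0.4, 0.2, 0.4]
grip_width: 0.061
```

```bash
python3 -c "
from h import *
go([.4865,-.2855,.14]);snap('wrist','w14')"
```

```text
t 23.17 pos [ 0.4859 -0.2838  0.2526] F [0.4 0.2 0.4] g 0.061
offset [0.018 0.008 1.126] turn [ 0.0001  0.0005 -0.0008]
```

View pics/w14.png

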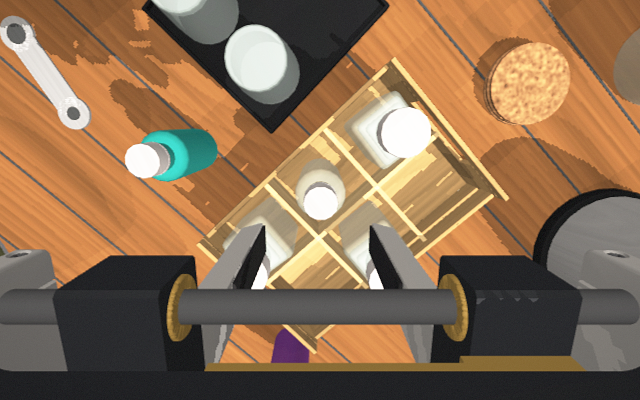

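```bash
python3 -c "
from h import *
s=load('w14'); g=(s['color'].min(2)>225).astype(np.uint8)
n,lab,st,ce=cv2.connectedComponentsWithStats(g)
for i in range(1,n):
  if st[i,4]>200: print(st[i],ce[i],onz(s,*ce[i],.141)[:2],onz(s,*ce[i],.156)[:2])
"
```

```text
[ 226   26   59   63 2712] [255.73930678  57.45390855] [ 0.53423846 -0.16898192] [ 0.53417588 -0.17283443]
[ 40  69  48  60 829] [ 65.56936068 102.14475271] [ 0.40287931 -0.0839772 ] [ 0.41023154 -0.09262795]
[ 360   98   71   66 2731] [398.35627975 131.39619187] [ 0.57463626 -0.28871928] [ 0.57229335 -0.28581299]
[125 144  35  34 902] [141.9345898 160.5443459] [ 0.40874554 -0.15572487] [ 0.41576664 -0.1603257 ]
[303 187  35  32 872] [320.35779817 202.83142202] [ 0.48767269 -0.28616379] [ 0.4902386  -0.28340176]
[266 234  20  35 347] [273.870317   252.53025937] [ 0.42636038 -0.28911182] [ 0.43238718 -0.28618338]
[352 242  19  30 273] [361.67765568 256.66300366] [ 0.47871221 -0.34720636] [ 0.48178392 -0.34099866]
[252 264  15  25 236] [260.1779661  278.37288136] [ 0.39928155 -0.2974643 ] [ 0.40683686 -0.29406438]
```

Call:
move_arm --offset '[[0.015, 0.01, 0.2], [0.015, 0.01, 0.4], [0.015, 0.01, 0.6], [0.015, 0.01, 0.7], [0.015, 0.01, 0.7], [0.015, 0.01, 0.7]]' --turn '[[0, 0, 0], [0, 0, 0], [0, 0, 0], [0, 0, 0], [0, 0, 0], [0, 0, 0]]' --jaw '[0.65, 0.65, 0.65, 0.65, 0.65, 0.65]'

```text
time: 23.72
position: [0.4873, -0.2847, 0.1837]
ee_rot: [0.924, -0.383, -0.0, -0.0]
ft_force: [0.4, 1.5, 0.1]
grip_width: 0.0613
```

```bash
python3 -c "
from h import *
go([.4865,-.2855,.14]);snap('wrist','w15')"
```

```text
t 23.72 pos [ 0.4873 -0.2847  0.1837] F [0.4 1.5 0.1] g 0.0613
offset [0.    0.011 0.437] turn [ 0.      0.0001 -0.    ]
```

View pics/w15.png

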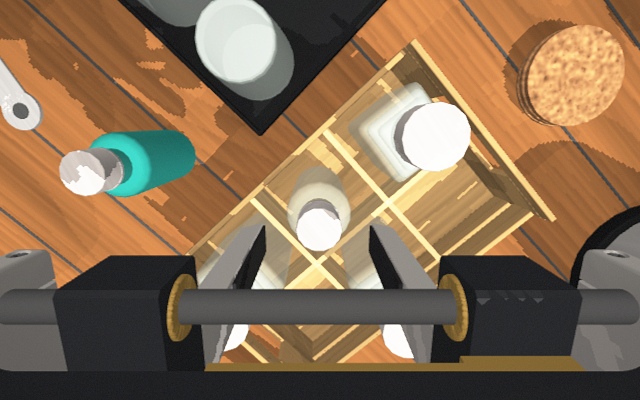

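Call:
move_arm --offset '[[0, 0.01, 0.12], [0, 0.01, 0.25], [0, 0.01, 0.37], [0, 0.01, 0.43], [0, 0.01, 0.435], [0, 0.01, 0.435]]' --turn '[[0, 0, 0], [0, 0, 0], [0, 0, 0], [0, 0, 0], [0, 0, 0], [0, 0, 0]]' --jaw '[0.65, 0.65, 0.65, 0.65, 0.65, 0.65]'

```text
time: 24.27
position: [0.4864, -0.286, 0.1403]
ee_rot: [0.924, -0.383, 0.0, 0.0]
ft_force: [1.4, 0.1, 0.2]
grip_width: 0.0608
```

Call:
move_arm --offset '[[0, 0, 0], [0, 0, 0], [0, 0, 0], [0, 0, 0], [0, 0, 0], [0, 0, 0], [0, 0, 0], [0, 0, 0], [0, 0, 0], [0, 0, 0]]' --turn '[[0, 0, 0], [0, 0, 0], [0, 0, 0], [0, 0, 0], [0, 0, 0], [0, 0, 0], [0, 0, 0], [0, 0, 0], [0, 0, 0], [0, 0, 0]]' --jaw '[0.5, 0.4, 0.25, 0.1, 0.1, 0.1, 0.1, 0.1, 0.1, 0.1]' --newtons 40

```text
time: 25.1
position: [0.4863, -0.286, 0.1401]
ee_rot: [0.924, -0.383, 0.0, 0.0]
ft_force: [1.1, -0.2, 2.5]
grip_width: 0.0291
```

```bash
python3 -c "
from h import *
go([.4865,-.2855,.14])"
```

```text
t 25.1 pos [ 0.4863 -0.286   0.1401] F [ 1.1 -0.2  2.5] g 0.0291
offset [-0.002 -0.005  0.001] turn [-0.     -0.0002 -0.0003]
```

Call:
move_arm --offset '[[0, 0, -0.05], [0, 0, -0.15], [0, 0, -0.3], [0, 0, -0.45], [0, 0, -0.6], [0, 0, -0.75], [0, 0, -0.9], [0, 0, -1], [0, 0, -1]]' --turn '[[0, 0, 0], [0, 0, 0], [0, 0, 0], [0, 0, 0], [0, 0, 0], [0, 0, 0], [0, 0, 0], [0, 0, 0], [0, 0, 0]]' --jaw '[0.1, 0.1, 0.1, 0.1, 0.1, 0.1, 0.1, 0.1, 0.1]'

```text
time: 25.85
position: [0.4866, -0.2862, 0.2424]
ee_rot: [0.924, -0.383, 0.002, 0.0]
ft_force: [0.2, 0.0, -2.9]
grip_width: 0.0293
```

Call:
move_arm --offset '[[0, 0, -0.15], [0, 0, -0.3], [0, 0, -0.45], [0, 0, -0.6], [0, 0, -0.75], [0, 0, -0.9], [0, 0, -1], [0, 0, -1]]' --turn '[[0, 0, 0], [0, 0, 0], [0, 0, 0], [0, 0, 0], [0, 0, 0], [0, 0, 0], [0, 0, 0], [0, 0, 0]]' --jaw '[0.1, 0.1, 0.1, 0.1, 0.1, 0.1, 0.1, 0.1]'

```text
time: 26.52
position: [0.4864, -0.2861, 0.3414]
ee_rot: [0.924, -0.383, 0.001, 0.0]
ft_force: [0.3, -0.3, -3.4]
grip_width: 0.0291
```

```bash
python3 -c "
from h import *
go([.5555,.382,.34])"
```

```text
t 26.52 pos [ 0.4864 -0.2861  0.3414] F [ 0.3 -0.3 -3.4] g 0.0291
offset [-4.24  -5.209  0.007] turn [-0.0001 -0.0007 -0.0002]
```

Call:
move_arm --offset '[[-0.06, -0.08, 0], [-0.18, -0.22, 0], [-0.31, -0.38, 0], [-0.44, -0.54, 0], [-0.57, -0.7, 0], [-0.7, -0.86, 0]]' --turn '[[0, 0, 0], [0, 0, 0], [0, 0, 0], [0, 0, 0], [0, 0, 0], [0, 0, 0]]' --jaw '[0.1, 0.1, 0.1, 0.1, 0.1, 0.1]'

```text
time: 27.02
position: [0.4973, -0.1739, 0.3385]
ee_rot: [0.924, -0.383, -0.001, -0.0]
ft_force: [0.5, -0.4, -3.2]
grip_width: 0.0294
```

Call:
move_arm --offset '[[-0.12, -0.15, 0], [-0.24, -0.29, 0], [-0.36, -0.44, 0], [-0.48, -0.58, 0], [-0.6, -0.72, 0], [-0.7, -0.86, 0]]' --turn '[[0, 0, 0], [0, 0, 0], [0, 0, 0], [0, 0, 0], [0, 0, 0], [0, 0, 0]]' --jaw '[0.1, 0.1, 0.1, 0.1, 0.1, 0.1]'

```text
time: 27.52
position: [0.5085, -0.0636, 0.3386]
ee_rot: [0.924, -0.383, -0.001, 0.0]
ft_force: [0.6, -0.8, -2.7]
grip_width: 0.029
```

Call:
move_arm --offset '[[-0.12, -0.15, 0], [-0.24, -0.29, 0], [-0.36, -0.44, 0], [-0.48, -0.58, 0], [-0.6, -0.72, 0], [-0.7, -0.86, 0]]' --turn '[[0, 0, 0], [0, 0, 0], [0, 0, 0], [0, 0, 0], [0, 0, 0], [0, 0, 0]]' --jaw '[0.1, 0.1, 0.1, 0.1, 0.1, 0.1]'

```text
time: 28.02
position: [0.5197, 0.0466, 0.3386]
ee_rot: [0.924, -0.383, -0.001, 0.0]
ft_force: [0.1, -0.3, -2.7]
grip_width: 0.0293
```

Call:
move_arm --offset '[[-0.12, -0.15, 0], [-0.24, -0.29, 0], [-0.36, -0.44, 0], [-0.48, -0.58, 0], [-0.6, -0.72, 0], [-0.7, -0.86, 0]]' --turn '[[0, 0, 0], [0, 0, 0], [0, 0, 0], [0, 0, 0], [0, 0, 0], [0, 0, 0]]' --jaw '[0.1, 0.1, 0.1, 0.1, 0.1, 0.1]'

```text
time: 28.52
position: [0.531, 0.1569, 0.3385]
ee_rot: [0.924, -0.383, -0.001, 0.001]
ft_force: [0.2, -0.5, -2.0]
grip_width: 0.0295
```

Call:
move_arm --offset '[[-0.12, -0.15, 0], [-0.24, -0.29, 0], [-0.36, -0.44, 0], [-0.48, -0.58, 0], [-0.6, -0.72, 0], [-0.7, -0.86, 0], [-0.7, -0.86, 0]]' --turn '[[0, 0, 0], [0, 0, 0], [0, 0, 0], [0, 0, 0], [0, 0, 0], [0, 0, 0], [0, 0, 0]]' --jaw '[0.1, 0.1, 0.1, 0.1, 0.1, 0.1, 0.1]'

```text
time: 29.1
position: [0.5424, 0.2684, 0.3379]
ee_rot: [0.924, -0.382, -0.001, 0.001]
ft_force: [-0.0, -0.7, -4.1]
grip_width: 0.0294
```

```bash
python3 -c "
from h import *
go([.5555,.382,.34]);snap('wrist','w17')"
```

```text
t 29.1 pos [0.5424 0.2684 0.3379] F [-0.  -0.7 -4.1] g 0.0294
offset [-0.709 -0.897 -0.022] turn [0.0007 0.0005 0.0005]
```

View pics/w17.png

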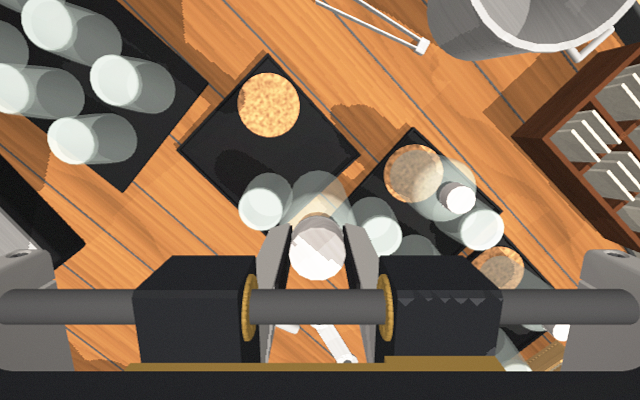

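```bash
python3 -c "
from h import *
s=load('w17');coaster(s,268,105,val=60)"
```

```text
[ 237   72   63   66 3260] [268.1303681  104.65153374] ((268.1470642089844, 104.66423034667969), (62.56418228149414, 65.92462158203125), 158.44119262695312) [0.55630192 0.3828015  0.01      ]
```

Call:
move_arm --offset '[[-0.12, -0.15, 0], [-0.24, -0.3, 0], [-0.36, -0.45, 0], [-0.48, -0.6, 0], [-0.6, -0.75, 0], [-0.7, -0.88, 0], [-0.7, -0.88, 0], [-0.7, -0.88, 0]]' --turn '[[0, 0, 0], [0, 0, 0], [0, 0, 0], [0, 0, 0], [0, 0, 0], [0, 0, 0], [0, 0, 0], [0, 0, 0]]' --jaw '[0.1, 0.1, 0.1, 0.1, 0.1, 0.1, 0.1, 0.1]'

```text
time: 29.82
position: [0.5557, 0.3772, 0.3387]
ee_rot: [0.924, -0.383, -0.0, 0.001]
ft_force: [0.5, -0.1, -2.7]
grip_width: 0.0292
```

```bash
python3 -c "
from h import *
go([.5555,.382,.1441])"
```

```text
t 29.82 pos [0.5557 0.3772 0.3387] F [ 0.5 -0.1 -2.7] g 0.0292
offset [-0.035 -0.036  1.946] turn [ 0.0006  0.0001 -0.0001]
```

Call:
move_arm --offset '[[-0.04, -0.04, 0.05], [-0.04, -0.04, 0.2], [-0.04, -0.04, 0.35], [-0.04, -0.04, 0.5], [-0.04, -0.04, 0.65], [-0.04, -0.04, 0.8], [-0.04, -0.04, 0.95], [-0.04, -0.04, 0.95]]' --turn '[[0, 0, 0], [0, 0, 0], [0, 0, 0], [0, 0, 0], [0, 0, 0], [0, 0, 0], [0, 0, 0], [0, 0, 0]]' --jaw '[0.1, 0.1, 0.1, 0.1, 0.1, 0.1, 0.1, 0.1]'

```text
time: 30.48
position: [0.5553, 0.3817, 0.2414]
ee_rot: [0.924, -0.383, -0.001, 0.002]
ft_force: [-0.0, -0.6, -4.1]
grip_width: 0.0291
```

Call:
move_arm --offset '[[0, 0, 0.15], [0, 0, 0.3], [0, 0, 0.45], [0, 0, 0.6], [0, 0, 0.75], [0, 0, 0.85], [0, 0, 0.85], [0, 0, 0.85]]' --turn '[[0, 0, 0], [0, 0, 0], [0, 0, 0], [0, 0, 0], [0, 0, 0], [0, 0, 0], [0, 0, 0], [0, 0, 0]]' --jaw '[0.1, 0.1, 0.1, 0.1, 0.1, 0.1, 0.1, 0.1]'

```text
time: 31.15
position: [0.5561, 0.3828, 0.1605]
ee_rot: [0.924, -0.383, 0.0, -0.0]
ft_force: [0.1, 0.2, -1.8]
grip_width: 0.0297
```

```bash
python3 -c "
from h import *
go([.5555,.382,.1441])"
```

```text
t 31.15 pos [0.5561 0.3828 0.1605] F [ 0.1  0.2 -1.8] g 0.0297
offset [0.001 0.01  0.164] turn [-0.     -0.     -0.0004]
```

Call:
move_arm --offset '[[0, 0, 0.03], [0, 0, 0.06], [0, 0, 0.09], [0, 0, 0.12], [0, 0, 0.14], [0, 0, 0.155], [0, 0, 0.155], [0, 0, 0.155]]' --turn '[[0, 0, 0], [0, 0, 0], [0, 0, 0], [0, 0, 0], [0, 0, 0], [0, 0, 0], [0, 0, 0], [0, 0, 0]]' --jaw '[0.1, 0.1, 0.1, 0.1, 0.1, 0.1, 0.1, 0.1]'

```text
time: 31.82
position: [0.556, 0.383, 0.1445]
ee_rot: [0.924, -0.383, 0.0, -0.0]
ft_force: [0.3, 0.3, -2.8]
grip_width: 0.0292
```

Call:
move_arm --offset '[[0, 0, 0.01], [0, 0, 0.015], [0, 0, 0.015]]' --turn '[[0, 0, 0], [0, 0, 0], [0, 0, 0]]' --jaw '[0.1, 0.1, 0.1]'

```text
time: 32.07
position: [0.5564, 0.3832, 0.1441]
ee_rot: [0.924, -0.383, 0.001, -0.001]
ft_force: [-0.2, -1.7, 4.8]
grip_width: 0.0292
```

Call:
move_arm --offset '[[0, 0, 0], [0, 0, 0], [0, 0, 0], [0, 0, 0], [0, 0, 0], [0, 0, 0], [0, 0, 0]]' --turn '[[0, 0, 0], [0, 0, 0], [0, 0, 0], [0, 0, 0], [0, 0, 0], [0, 0, 0], [0, 0, 0]]' --jaw '[0.32, 0.35, 0.4, 0.5, 0.6, 0.65, 0.65]'

```text
time: 32.65
position: [0.556, 0.383, 0.1429]
ee_rot: [0.924, -0.383, -0.0, 0.0]
ft_force: [-0.2, -0.6, -0.0]
grip_width: 0.0596
```

Call:
move_arm --offset '[[0, 0, -0.1], [0, 0, -0.3], [0, 0, -0.6], [0, 0, -0.95], [0, 0, -0.95], [0, 0, -0.95], [0, 0, -0.95]]' --turn '[[0, 0, 0], [0, 0, 0], [0, 0, 0], [0, 0, 0], [0, 0, 0], [0, 0, 0], [0, 0, 0]]' --jaw '[0.65, 0.65, 0.65, 0.65, 0.65, 0.65, 0.65]'

```text
time: 33.23
position: [0.5558, 0.3828, 0.2377]
ee_rot: [0.924, -0.383, -0.0, 0.0]
ft_force: [-0.8, 0.0, 0.4]
grip_width: 0.0613
```

```bash
python3 -c "
from h import *
go([.4865,-.2855,.25]);w=snap('wrist','w19');t=snap('top','t19');s=snap('scene','s19')
cv2.imwrite('pics/s19c.png',cv2.cvtColor(cv2.resize(s['color'][120:290,160:490],None,fx=2.4,fy=2.4),cv2.COLOR_RGB2BGR))
for n,im in (('w',w),('t',t)):
  g=(im['color'].min(2)>(200 if n=='w' else 165)).astype(np.uint8)
  N,lab,st,ce=cv2.connectedComponentsWithStats(g)
  for nm,X in dict(L=(.6385,.1595,.175),M=(.6278,-.0597,.16),S=(.5558,.3825,.145)).items():
    p=proj(im,X); i=min(range(1,N),key=lambda i:np.hypot(*(ce[i]-p))+(99 if st[i,4]<30 else 0)); print(n,nm,p.round(1),ce[i].round(1),st[i],onz(im,*ce[i],X[2])[:2]-X[:2])
"
```

```text
t 33.23 pos [0.5558 0.3828 0.2377] F [-0.8  0.   0.4] g 0.0613
offset [ 4.24   5.212 -0.121] turn [ 0.0002  0.     -0.0003]
w L [594.7 341.3] [614.  251.5] [612 251   5   2   8] [0.05216968 0.05362513]
w M [703.3 480.8] [614.  251.5] [612 251   5   2   8] [0.06894875 0.25784809]
w S [317.  208.3] [318.8 199.6] [ 293  174   51   50 1677] [0.00606158 0.00403759]
t L [252.  142.7] [178.6 170.3] [175 167   8   8  42] [-0.08502555  0.21126454]
t M [325.6 148.4] [401.5 166.8] [396 162  12  11 101] [-0.05377164 -0.2291192 ]
t S [177.8 171.3] [178.6 170.3] [175 167   8   8  42] [ 0.00313468 -0.00205397]
```

View pics/s19c.png

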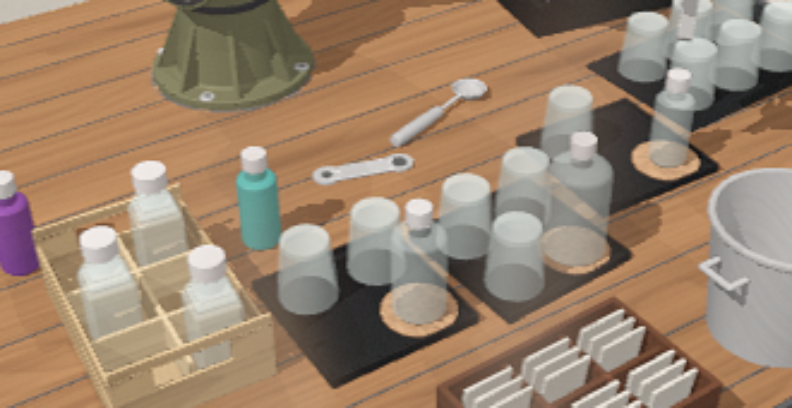

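View pics/w19.png

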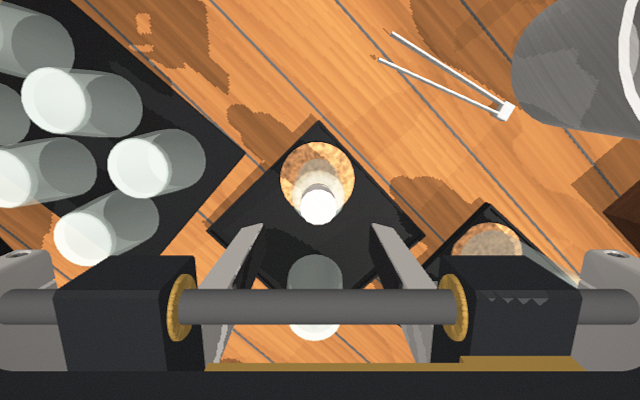

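```bash
python3 -c "
from h import *
t=load('t19');im=cv2.resize(t['color'][120:240,160:460],None,fx=2.6,fy=2.6,interpolation=cv2.INTER_CUBIC);im=np.ascontiguousarray(im)
for X in [(.6385,.1595,.175),(.6278,-.0597,.16),(.5558,.3825,.145)]:
  p=proj(t,X); cv2.circle(im,tuple(int(v) for v in ((p-[160,120]+.5)*2.6)),14,(255,0,0),1)
cv2.imwrite('pics/t19c.png',cv2.cvtColor(im,cv2.COLOR_RGB2BGR))"
```

```text
(no output)
```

View pics/t19c.png

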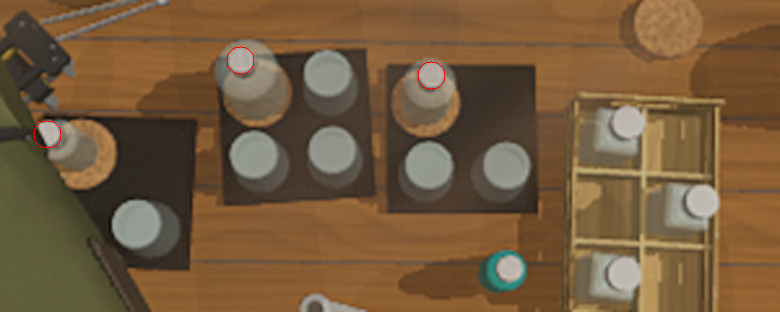

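Each cap lies inside the circle drawn where it should be, the juice bottles stand in their cells, and the gripper is clear. I'm handing in now.

```bash
python3 -c "
from workcell import arm
print(arm.hand_in())"
```

```text
the job is handed in; nothing more can be done
None
```

All three water bottles are standing upright on their coasters: small on the one-tumbler tray, medium on two, large on three. The job was handed in at about 33 s of the 106 s allowed, and no verdict came back.

- **Method:** I took each bottle by its cap at 40 N, carried it above the tumblers and lowered it until the wrist force showed contact before letting go.
- **Positions:** In the last top picture each cap sits within about 4 mm of its coaster's middle. The wrist and scene views agree that each bottle is upright and central.
- **Surroundings:** The juice bottles are still in their cells, the purple and turquoise bottles and the tumblers look unmoved, and the gripper stopped about 95 mm above the small bottle, touching nothing.
- **Check that failed:** My automatic cap finder worked only for the small bottle. There the wrist reading was about 7 mm off because the mask also took in bright glass below the cap. It picked the wrong blobs for the large and medium bottles, so I confirmed those two by eye from the projected circles.

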